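Fit the lamp filter and hold the shutter open

TASK

Set up a leaf exposure: slide the windowed filter frame up out of the slotted rack by its tab, lower it fully home into the slot in the top of the lamp and let go of it, with the shutter still locked. Only then flip the safety catch up and over, clear of the shutter lever, pull the lever towards the robot as far as it goes and keep it there: a spring shuts it, so finish while still holding the lever open in the fingers, with the filter still home. Leave the blank plate in its place in the rack, and leave the bottle, the dishes and the tip box where they are.

Things in the scene. Friction and masses are not known exactly. Their poses are not given: they have to be found in the camera images.
- filter: black metal frame 80 wide (own x) x 8 thick (own y) x 80 high with a 56 mm square glass window; centred on its top edge a pull tab 36 wide x 8 thick x 30 high (tab top 110 above the origin). Loose, 0.1 to 0.25 kg. Origin: centre of its lower edge, z up. Stands in an outer slot of the rack, thickness along the rack's y
- rack: fixed grey plastic rack, 104 (own x) x 122 (own y) x 62 high, origin at the centre of its underside. Three upright slots at own y = -40, 0 (empty) and +40, 11 wide, floor 12 above the bench; grooved end walls hold the plates' side edges up to 62 above the bench: a plate must rise 55 to come free
- blank: blank plate, leave alone: solid black metal plate 80 x 8 x 80 high, no window and no tab, loose, in the other outer slot of the rack. Origin at the centre of its lower edge
- lamp: fixed lamp; origin on the bench under the filter slot, own -x faces the robot. In a row along own y: leaf holder (-249 to -241, 140 high), grey shutter box with lever and catch (-95 to -25, 120 wide, 132 high), black filter module with the slot in its top (-25 to +25, 120 wide, 130 high), grey lamp house (+25 to +225, 140 wide, 175 high)
- slot (a point): centre of the slot's floor, 55 above the bench, axes as the lamp's. Slot 84 long (own x) x 12 wide (own y), open upwards, mouth 130 above the bench with lips flared to about 26 wide, 100 long. Home, the filter's origin is here, its own x along the slot (either way round), the frame's top edge 5 above the mouth
- catch (a joint): safety catch, rad: 0 = closed, its steel bar level in front (robot side) of the lever and blocking it; grows to 1.75 as bar and tab flip up and over towards the filter slot (lamp's own +y), about its hinge. 70 g; let go below about 0.7 it falls shut, above about 1.1 it falls open to 1.75 and stays
- catch_tab (a point): point to take on the catch's thumb tab, 8 below the tab's tip; the tab is an upright steel flag, 10 thick along the lamp's x and 12 wide, standing about 45 above the catch's bar when closed. It turns with the catch. Closed: at the lamp's own x -56, y -68, z 188
- catch_hinge (a point): centre of the catch's hinge, on the lamp at own x -56, y -50, z 146; the axis is along the lamp's own x
- shutter_lever (a joint): shutter lever angle, rad: 0 = shut, lever upright; the port is uncovered from 0.95; grows to 1.2 (end stop) as the lever's top is pulled towards the robot (lamp's own -x) and down. A return spring pulls it back: about 2 N at the grip near 0, about 8 N at the stop
- lever_grip (a point): point to hold on the lever's black round grip, 22 in diameter, along the lever, from 62 to 108 from the hinge (its top is 220 above the bench when shut); this point lies on its axis, 90 from the hinge. Turns with the lever
- lever_hinge (a point): centre of the shutter lever's hinge, on the lamp at own x -45, y -112, z 112; the axis is along the lamp's own y; the lever stands straight above it when shut
- bottle: amber reagent bottle, 68 diameter, 150 high, loose, leave alone; origin at the centre of its underside
- dishes: stack of three closed petri dishes, 93 diameter, 50 high, loose, leave alone; origin at the centre of its underside
- tip_box: white pipette-tip box with clear lid, 122 x 87 x 67 high, loose, leave alone; origin at the centre of its underside
There are look-alikes about, which are no part of the job. What is shaped like the filter but blue is not meant.

How it is judged:
On the way, in this order (a step that is already met when the one before it is completed fails the run):
1. the filter is home in the lamp's slot and let go of, with the catch and lever still closed (horizontal distance between filter and slot below 0.008 m and z of filter in the frame of slot below 0.005 m and angle between filter's own z axis and vertical below 0.1 rad and contact force between the fingers and filter below 0.3 N and value of joint catch below 0.3 rad and value of joint shutter_lever below 0.2 rad), for 0.2 s.
2. the catch is flipped open while the lever is still shut (value of joint catch above 1.4 rad and value of joint shutter_lever below 0.3 rad), for 0.1 s.
3. the lever is pulled fully open and held in the fingers (value of joint shutter_lever above 0.95 rad and contact force between the fingers and shutter_lever above 1.5 N), for 0.5 s.
At the end, for the whole second after the job is handed in: the fingers hold the shutter lever open (angle above 0.95 rad, so that the port is wholly uncovered, and pressed with more than 1.5 N), the catch is open (above 1.4 rad), and the filter is home in the slot (within 8 mm sideways and 5 mm of the floor, upright within 0.1 rad) (all of step 3 and value of joint catch above 1.4 rad and horizontal distance between filter and slot below 0.008 m and z of filter in the frame of slot below 0.005 m and angle between filter's own z axis and vertical below 0.1 rad); the arm keeps its last pose, push and grip.
It fails at once if the blank plate is taken from its place in the rack (distance of blank from where it was at the start of the episode above 0.02 m).
It fails at once if the bottle is moved (distance of bottle from where it was at the start of the episode above 0.03 m).
It fails at once if the dishes are moved (distance of dishes from where it was at the start of the episode above 0.03 m).
It fails at once if the tip box is moved (distance of tip_box from where it was at the start of the episode above 0.03 m).
It also fails if it takes over 70 s, if anything falls off the work surface, if the arm or the gripper's body presses on something with over 40 N, if the wrist force passes 120 N, or if a joint passes its speed limit or range.

ROBOT

A 7-joint arm with a two-finger parallel gripper is mounted at the origin on the work surface. World frame = base frame: x ahead of the robot, y to its left, z up, the work surface at z = 0. Lengths are in m, angles in rad, forces in N, time in s.
With the tool pointing down it reaches from about 0.425 to 0.95 m from the base axis. Payload 16.7 kg.
Tool frame: the origin (TCP) lies where the fingers leave the gripper's body, on its centre line; the fingertips stand 97 mm ahead of it and the grasp point (between the pads) lies 78 mm ahead of it (hold_point_z is the z of the grasp point in the tool frame, in m); z points along the fingers, y is the direction in which the jaws open and shut (so a half turn about z gives the same grasp; the last joint's range is limited). The gripper opens to 94 mm and grips with 3 to 60 N. Pads are 16 mm wide; open, the fingers measure 119 mm over their backs; the gripper's body (75 mm by 177 mm) begins 78 mm behind the grasp point.
Start: joints at [1.147, 0.426, 0.074, 1.606, -0.034, 1.111, -0.067], TCP at [0.182, -0.65, 0.303] pointing down, gripper open.
Joint ranges: [-2.85, 2.85], [-0.5, 2.14], [-1.23, 1.37], [0.21, 2.46], [-1.02, 4.16], [0.16, 2.05], [-2.73, 2.73]. Speed limits (rad/s): [1.89, 1.89, 2.39, 2.39, 3.01, 3.01, 3.01].

INTERFACE

Orientations are given as a 3x3 rotation matrix whose columns are the frame's x, y, z axes.
In Python, from bench import read_state, get_image, camera_params, close_job, recognise, trace, place_of, hold_point_z gives the robot as it stands.
- The arm moves only by the tool send_rows, never from a script. Its argument "increments" is a list of rows, each a list of 7 numbers: the shift along the world's x, y, z in units of 30 mm (1.0 is 30 mm), then the turn, a rotation vector about the world's x, y, z in rad, then the closure, from 0 (fully open) to 1 (shut). A call has 1 to 12 rows; each row shifts and turns the commanded pose from where the row before left it; what a row does not reach is not made up. A row lasts 1/12 s, in which the tool goes at most 41.7 mm and 7.16 degrees, less where a joint would pass 70% of its speed; a pose out of reach is approached as far as the arm can. A call is refused whole if a number of a shift passes 1 or a number of a turn 0.125, either way. A call with a gripper value outside its range is refused whole. The fingers move at their own pace and stop on an object; the grip force is fixed at half the most. Time passes only in rows, so rows that do not move let the fingers close. It gives the time, the measured TCP pose, the force and the opening at its end, in the units of the state.
- read_state(): the state, without advancing time (a new reading comes with each control period).
- get_image(name): name is "scene" or "top" or "wrist"; returns the picture (400x640x3 uint8, red, green, blue); there is no depth.
- camera_params(name): a dict with "fov_y" (degrees; the focal length in pixels is half the picture's height over the tangent of half this angle, whatever the lens; pixels are square), "cx", "cy" (the principal point, pixels), "rvec" (rotation vector, rad) and "tvec" (3), from world to camera coordinates, as OpenCV has them. Camera axes: x right, y down, z forward; pixel columns grow to the right and rows downward; lengths in m; the calibration is good to about 2 mm. A picture is of the moment at which its call begins: read the wrist's pose just before it. camera_params takes no time and is no camera call; for the wrist camera it gives the pose at the moment of the call.
- close_job(): hands the job in, once; it reports no verdict.
Trained networks look in the newest picture that a camera, given by its name, has taken for a name from the list of things; names that differ only in an ending like _2 or _b are one class to them, and where a whole thing is asked for, a point or a joint stands for the part that bears it (a point fixed in the world has none). Each returns a list of dicts, best first, with "score" (0 to 1); they miss things now and then, are a little off and sometimes report something else, mostly with a low value. They report only what shows in the picture. A call takes as long as a camera call. They do not tell look-alikes from the thing itself.
- recognise(camera, name): "at" ([column, row] in pixels, amid what is visible of it).
- trace(camera, name): "pixels" (400x640 bool, what is visible of it) and "at" ([column, row] in pixels, amid what is visible of it).
- place_of(camera, name): "at" ([column, row] in pixels: a listed point, or the origin of a listed thing).
The state is a dict: "time_s": time; "joint_pos": joint angles; "qd": joint speeds; "joint_efforts": joint torques, N m; "ee_pos": TCP position; "tcp_rot": TCP orientation; "wrist_force": force on the tool from outside, world axes, zero at the start; "wrist_torque": the same for the moment, N m; "width": finger opening in m.
Only numpy, scipy, OpenCV 4.12 (cv2) and the standard library are available. Lean on these libraries where they do the work, as an engineer would, in place of code of your own. Each camera call takes 0.05 s, during which the arm holds its last target. There are 200 camera calls.

## Working session

There is one attempt and no reset: what is moved stays moved. The work goes in short steps, Python scripts to look and compute and a tool call to move; the robot and the scene stay as the last step left them, time stands still between calls to the robot, and variables do not carry over. Pictures are saved under pics/ and viewed, about 8 in all and at most 12, crops included, and the job is handed in when it is done.

Besides the shell and the picture viewer there is one more tool, called after "Request:" as a command line: name --pt "numbers of a row" for each row, then --argument value for the rest. send_rows: Moves the arm, as the interface text tells. Its arguments: {"type":"object","properties":{"increments":{"type":"array","items":{"type":"array","items":{"type":"number"}}}},"required":["increments"]}

```bash
mkdir -p pics; ls
cat > h.py <<'E'
import numpy as np, cv2
from bench import *
np.set_printoptions(precision=4,suppress=True)
def cam(n):
    p=camera_params(n); f=200/np.tan(np.radians(p["fov_y"])/2)
    R=cv2.Rodrigues(np.array(p["rvec"],float))[0]; return f,p["cx"],p["cy"],R,np.array(p["tvec"],float)
def proj(c,P):
    f,cx,cy,R,t=c; q=(np.atleast_2d(P)@R.T)+t; return np.c_[f*q[:,0]/q[:,2]+cx,f*q[:,1]/q[:,2]+cy]
def ray(c,uv):
    f,cx,cy,R,t=c; d=R.T@np.array([(uv[0]-cx)/f,(uv[1]-cy)/f,1]); return -R.T@t,d
def atz(c,uv,z):
    o,d=ray(c,uv); return o+d*(z-o[2])/d[2]
def tri(c1,u1,c2,u2):
    o1,d1=ray(c1,u1);o2,d2=ray(c2,u2)
    s=np.linalg.lstsq(np.c_[d1,-d2],o2-o1,rcond=None)[0]
    a,b=o1+s[0]*d1,o2+s[1]*d2; return (a+b)/2,np.linalg.norm(a-b)
E
python3 - <<'E'
from h import *
s=read_state(); print(s["time_s"],s["ee_pos"],s["tcp_rot"],hold_point_z)
for n in("scene","top","wrist"):
    im=get_image(n); cv2.imwrite(f"pics/{n}0.png",im[:,:,::-1])
    c=cam(n); print(n,c[0],-c[3].T@c[4],c[3][2])
C={n:cam(n) for n in("scene","top")}
for k in "filter rack blank lamp slot catch_tab catch_hinge lever_grip lever_hinge bottle dishes tip_box".split():
    r={n:place_of(n,k) for n in C}
    for n in C: print(k,n,[(np.round(x["at"],1).tolist(),round(x["score"],2)) for x in r[n][:4]])
    if r["scene"] and r["top"]: print("   tri",*tri(C["scene"],r["scene"][0]["at"],C["top"],r["top"][0]["at"]))
E
```

```text
pics
0.0 [ 0.1824 -0.6496  0.302 ] [[ 0.9628  0.2703 -0.0005]
 [ 0.2703 -0.9628  0.0012]
 [-0.0001 -0.0013 -1.    ]] 0.0784
scene 389.7415255444214 [0.9938 0.4195 0.9726] [-0.4382 -0.4428 -0.7823]
top 410.49493607919106 [ 0.2926 -0.0541  1.1576] [ 0.2041  0.0027 -0.979 ]
wrist 280.94882667387174 [ 0.2627 -0.6263  0.3851] [-0.2753 -0.0769 -0.9583]
filter scene [([242.7, 181.2], 0.88)]
filter top [([425.8, 186.0], 0.76), ([421.3, 232.0], 0.6)]
   tri [ 0.5659 -0.3592  0.0354] 0.008036025812380625
rack scene [([246.3, 195.7], 0.73), ([351.5, 233.8], 0.57)]
rack top [([415.9, 185.1], 0.59)]
   tri [ 0.5775 -0.3398 -0.0095] 0.0013862193355807628
blank scene [([254.0, 198.4], 0.56)]
blank top [([406.3, 182.1], 0.77)]
   tri [ 0.5778 -0.303   0.0115] 0.009771850986146233
lamp scene [([363.9, 313.4], 0.87)]
lamp top [([230.8, 178.5], 0.6)]
   tri [ 0.6015  0.2027 -0.0076] 0.0001966560642096667
slot scene [([365.1, 306.1], 0.68)]
slot top [([225.2, 173.4], 0.64)]
   tri [0.604  0.2053 0.0445] 0.005009215662310025
catch_tab scene [([368.5, 248.8], 0.69), ([350.4, 255.5], 0.19)]
catch_tab top [
[... 281 characters left out ...]
.4, 235.4], 0.66)]
lever_grip top [([254.9, 170.9], 0.48)]
   tri [0.5638 0.0971 0.2067] 0.0024317512912151182
lever_hinge scene [([351.7, 252.3], 0.7)]
lever_hinge top [([259.1, 183.0], 0.91)]
   tri [0.5539 0.0996 0.124 ] 0.00014891771765176244
bottle scene [([237.3, 228.0], 0.97), ([326.8, 200.0], 0.32)]
bottle top [([375.5, 148.0], 0.74)]
   tri [ 0.6852 -0.2257  0.0233] 0.01293719272433477
dishes scene [([329.0, 197.0], 0.89)]
dishes top [([347.6, 246.3], 0.84), ([426.9, 185.5], 0.24)]
   tri [ 0.3982 -0.1342  0.0162] 0.001076722548758304
tip_box scene [([444.0, 265.2], 0.88)]
tip_box top [([201.5, 272.1], 0.68), ([257.4, 173.9], 0.37)]
   tri [0.3323 0.2684 0.0085] 0.005142463658372483
```

View pics/scene0.png

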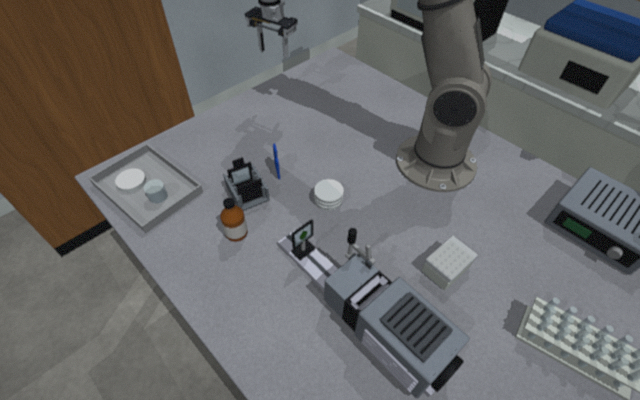

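View pics/top0.png

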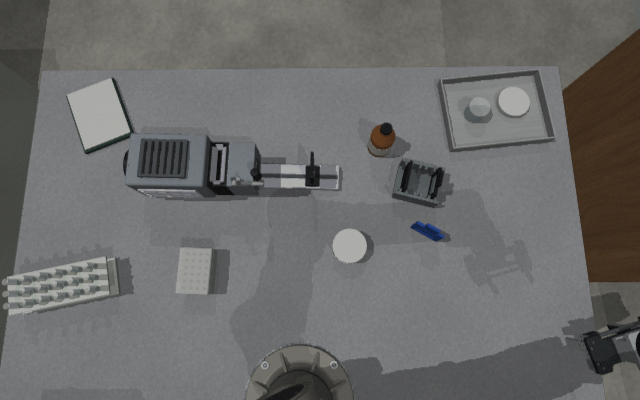

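The scene view shows the grey rack at (246,190) with the black windowed, tabbed plate at its far slot (240,170) and the solid blank in the near slot (250,187). A blue look-alike stands at (277,160). The lamp is at (370,300), the lever at (352,238) and the catch at (370,252). In the top view the rack plates are at (408,178) and (434,184), and the blue one is at (428,231). Next I refine the poses by fitting edges and check them in a crop.

```bash
cat > fit.py <<'E'
from h import *
from scipy.optimize import minimize
from scipy.ndimage import map_coordinates
def box(x0,x1,y0,y1,z0,z1,bottom=False):
    c=[(x0,y0),(x1,y0),(x1,y1),(x0,y1)]
    L=[((*c[i],z1),(*c[(i+1)%4],z1)) for i in range(4)]
    if bottom: L+=[((*p,z0),(*p,z1)) for p in c]
    return L
def pts(L,n=40): return np.vstack([np.linspace(a,b,n) for a,b in L])/1000
LAMP=box(-70,70,25,225,0,175)+box(-60,60,-95,-25,0,132)+box(-60,60,-25,25,0,130)[0:4]+box(-50,50,-13,13,0,130)
RACK=box(-52,52,-61,61,0,62)
def pose(p,X,z=0):
    c,s=np.cos(p[2]),np.sin(p[2]); return X@np.array([[c,s,0],[-s,c,0],[0,0,1]])+[p[0],p[1],z]
def dts(names):
    o=[]
    for n in names:
        im=cv2.imread(f"pics/{n}.png"); g=cv2.GaussianBlur(cv2.cvtColor(im,cv2.COLOR_BGR2GRAY),(0,0),.7)
        o.append(cv2.distanceTransform(255-cv2.Canny(g,30,80),cv2.DIST_L2,5))
    return o
def fit(X,p0,C,D,cap=5):
    def cost(p):
        e=0
        for c,d in zip(C,D):
            uv=proj(c,pose(p,X)); v=map_coordinates(d,[uv[:,1],uv[:,0]],order=1,mode="nearest"); e+=np.minimum(v,cap).mean()
        return e
    best=None
    for dx in(-.008,0,.008):
     for dy in(-.008,0,.008):
      for da in(-.1,0,.1):
        q=np.array(p0)+[dx,dy,da]
        r=minimize(cost,q,method="Nelder-Mead",options=dict(initial_simplex=q+np.vstack([np.zeros(3),np.diag([.006,.006,.06])])))
        if best is None or r.fun<best.fun: best=r
    return best.x,best.fun
E
python3 - <<'E'
from fit import *
C=[cam("scene"),cam("top")]; D=dts(["scene0","top0"])
pl,e=fit(pts(LAMP),[.602,.204,-.05],C,D); print("lamp",pl,e)
for i in 0,1: print(i,fit(pts(LAMP),pl,C[i:i+1],D[i:i+1]))
pr,e=fit(pts(RACK),[.5775,-.335,-.15],C,D); print("rack",pr,e)
for i in 0,1: print(i,fit(pts(RACK),pr,C[i:i+1],D[i:i+1]))
for k,P in dict(lever=(-45,-112,202),lh=(-45,-112,112),tab=(-56,-68,188),ch=(-56,-50,146),slot=(0,0,55)).items(): print(k,pose(pl,np.array([P])/1000)[0])
rows=[]
for j,n in enumerate(("scene0","top0")):
    im=cv2.resize(cv2.imread(f"pics/{n}.png"),None,fx=4,fy=4,interpolation=cv2.INTER_CUBIC)
    crops=[]
    for X,p in((LAMP,pl),(RACK,pr)):
        im2=im.copy()
        for a,b in X:
            q=proj(C[j],pose(p,np.array([a,b])/1000))*4+1.5; cv2.line(im2,*[tuple(map(int,v)) for v in q],(0,255,0),1)
        m=proj(C[j],pose(p,np.array([[0,0,.08]])))[0]*4
        if X is LAMP:m+= [0,0]
        x,y=max(0,int(m[0])-200),max(0,int(m[1])-150); 
        crops.append(cv2.resize(im2[y:y+300,x:x+400],(400,300)))
    rows.append(np.hstack(crops))
cv2.imwrite("pics/fit1.png",np.vstack(rows))
E
```

```text
lamp [ 0.6072  0.2048 -0.0491] 2.478973865509033
0 (array([ 0.6066,  0.2035, -0.0577]), np.float64(1.0747041702270508))
1 (array([ 0.6215,  0.207 , -0.0205]), np.float64(1.1363767385482788))
rack [ 0.577  -0.3274 -0.2885] 2.0244064331054688
0 (array([ 0.5917, -0.3267, -0.4423]), np.float64(1.119112253189087))
1 (array([ 0.5759, -0.327 , -0.2882]), np.float64(0.6344329118728638))
lever [0.5568 0.0951 0.202 ]
lh [0.5568 0.0951 0.112 ]
tab [0.5479 0.1396 0.188 ]
ch [0.5488 0.1576 0.146 ]
slot [0.6072 0.2048 0.055 ]
```

View pics/fit1.png

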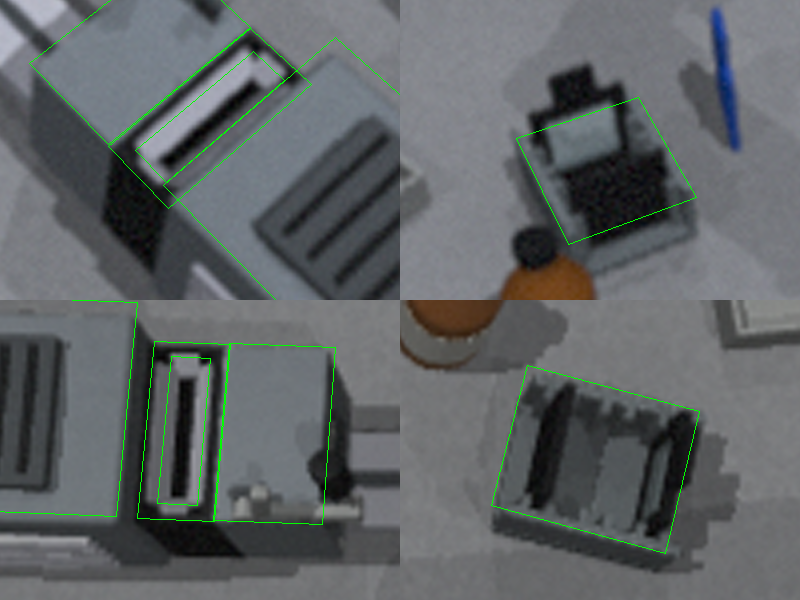

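The rack fit looks right: windowed, tabbed filter in the outer slot at own y = -40 (scene crop 575,110), the blank in front of it, and the blue plate separate. The lamp fit is a few mm off at the lips, so I will refine it from the wrist camera. Moving above the filter now.

Request:
send_rows --pt "0.8 0.6 0 0 0 -0.035 0" --pt "0.8 0.6 0 0 0 -0.035 0" --pt "0.8 0.6 0 0 0 -0.035 0" --pt "0.8 0.6 0 0 0 -0.035 0" --pt "0.8 0.6 0 0 0 -0.035 0" --pt "0.8 0.6 0 0 0 -0.035 0" --pt "0.8 0.6 0 0 0 -0.035 0" --pt "0.8 0.6 0 0 0 -0.035 0"

```text
time_s: 2.02
ee_pos: [0.3755, -0.5048, 0.3028]
tcp_rot: [[1.0, -0.008, 0.0], [-0.008, -1.0, -0.0], [0.0, 0.0, -1.0]]
wrist_force: [-0.1, -0.2, -0.2]
width: 0.0939
```

Request:
send_rows --pt "0.8 0.6 0 0 0 -0.035 0" --pt "0.8 0.6 0 0 0 -0.035 0" --pt "0.8 0.6 0 0 0 -0.035 0" --pt "0.8 0.6 0 0 0 -0.035 0" --pt "0.8 0.6 0 0 0 -0.035 0" --pt "0.8 0.6 0 0 0 -0.035 0" --pt "0.8 0.6 0 0 0 -0.035 0" --pt "0.8 0.6 0 0 0 -0.035 0" --pt "0 0 0 0 0 0 0.4" --pt "0 0 0 0 0 0 0.4" --pt "0 0 0 0 0 0 0.4"

```text
time_s: 2.93
ee_pos: [0.566, -0.3623, 0.3025]
tcp_rot: [[0.959, -0.282, -0.001], [-0.282, -0.959, -0.0], [-0.0, 0.0, -1.0]]
wrist_force: [-1.2, -0.4, 0.8]
width: 0.0771
```

Run:
```python
from fit import *
s=read_state(); print(s["ee_pos"],s["tcp_rot"],s["wrist_force"],s["width"])
c=cam("wrist"); im=get_image("wrist"); cv2.imwrite("pics/w1.png",im[:,:,::-1])
for k in("filter","rack","blank"):
    r=place_of("wrist",k); print(k,[(x["at"],x["score"]) for x in r[:3]])
pr=[.577,-.3274,-.2885]
D=dts(["w1"]); print(fit(pts(RACK),pr,[c],D))
TAB=[((-18,-44,122),(18,-44,122)),((-18,-36,122),(18,-36,122)),((-18,-44,122),(-18,-36,122)),((18,-44,122),(18,-36,122))]
o=im[:,:,::-1].copy()
for a,b in RACK+TAB:
    q=proj(c,pose(pr,np.array([a,b])/1000)); cv2.line(o,*[tuple(map(int,v)) for v in q],(0,255,0),1)
cv2.imwrite("pics/w1o.png",o)
```

```text
[ 0.566  -0.3623  0.3025] [[ 0.9594 -0.2821 -0.0005]
 [-0.2821 -0.9594 -0.0003]
 [-0.0004  0.0004 -1.    ]] [-1.2134 -0.3838  0.7663] 0.07714945064569101
filter [([328.2, 174.0], 0.94), ([335.7, 254.3], 0.75)]
rack [([299.6, 170.3], 0.77)]
blank [([268.0, 173.5], 0.69)]
(array([ 0.58  , -0.3335, -0.2579]), np.float64(2.052694797515869))
```

View pics/w1o.png

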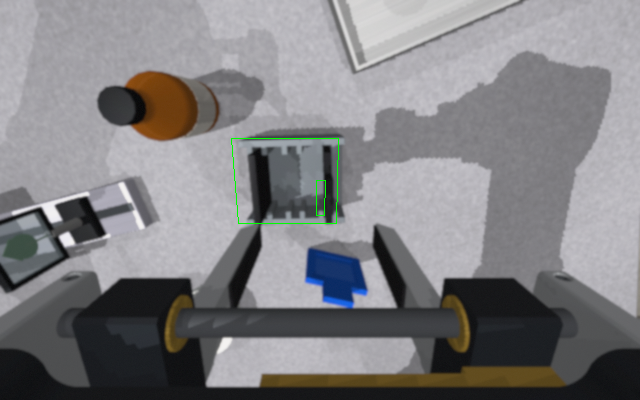

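The wrist view shows the rack at about (295,180), shifted right of the overlay, so its true y is about 7 mm lower. The filter is at the right slot (328,175). Zooming in.

Run:
```python
from fit import *
c=cam("wrist"); im=cv2.imread("pics/w1.png")
t=trace("wrist","filter"); print([(x["at"],x["score"],x["pixels"].sum()) for x in t])
pr=[.58,-.3335,-.268]
TAB=[((-18,-44,122),(18,-44,122)),((-18,-36,122),(18,-36,122)),((-18,-44,122),(-18,-36,122)),((18,-44,122),(18,-36,122))]
o=cv2.resize(im[120:240,225:365],None,fx=4,fy=4,interpolation=cv2.INTER_CUBIC)
o=cv2.convertScaleAbs(o,alpha=1.8,beta=10); o2=o.copy()
for a,b in RACK+TAB:
    q=(proj(c,pose(pr,np.array([a,b])/1000))-[225,120])*4+1.5; cv2.line(o2,*[tuple(map(int,v)) for v in q],(0,255,0),1)
m=t[0]["pixels"].astype(np.uint8); cs,_=cv2.findContours(m,0,2)
m4=cv2.resize(m[120:240,225:365],None,fx=4,fy=4,interpolation=0); cs,_=cv2.findContours(m4,0,2); cv2.drawContours(o2,cs,-1,(0,0,255),1)
W=np.vstack([o,o2]); cv2.imwrite("pics/w1z.png",cv2.resize(np.hstack([o,o2]),(800,343)) )
```

```text
[([326.0, 188.7], 0.95, np.int64(690)), ([337.2, 277.3], 0.64, np.int64(2651))]
```

View pics/w1z.png

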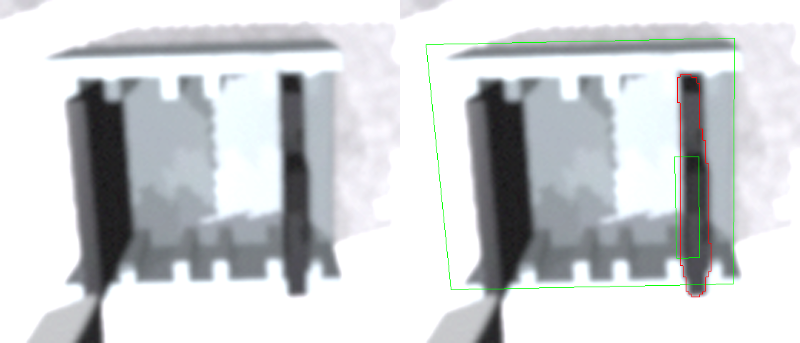

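Run:
```python
from fit import *
c=cam("wrist"); f=lambda u,v:(225+(u-400)/2.857,120+v/2.857)
print("tab",atz(c,f(696,207),.122)); a=atz(c,f(689,78),.092);b=atz(c,f(695,292),.092); print(a,b,np.linalg.norm(a-b),(a+b)/2,np.arctan2(*(a-b)[[1,0]]))
g=lambda u,v:(225+u/2.857,120+v/2.857)
q=[atz(c,g(*p),.062) for p in((50,57),(340,57),(338,275),(67,280))]; print(np.array(q)); 
C=[cam("scene"),cam("top"),c]; D=dts(["scene0","top0","w1"]); print(fit(pts(RACK),[.578,-.331,-.27],C,D)); print(fit(pts(RACK),[.578,-.331,-.27],C[1:],D[1:]))
```

```text
tab [ 0.5687 -0.3751  0.122 ]
[ 0.6077 -0.3848  0.092 ] [ 0.5265 -0.364   0.092 ] 0.08378706007430493 [ 0.5671 -0.3744  0.092 ] -0.2500406645506407
[[ 0.6388 -0.2958  0.062 ]
 [ 0.606  -0.4064  0.062 ]
 [ 0.5167 -0.3818  0.062 ]
 [ 0.5477 -0.269   0.062 ]]
(array([ 0.5749, -0.3326, -0.2622]), np.float64(4.612473011016846))
(array([ 0.5747, -0.3325, -0.2621]), np.float64(3.1881399154663086))
```

Request:
send_rows --pt "0.07 -0.4 -0.4 0 0 0.02 0.5" --pt "0 0 -0.6 0 0 0 0.5" --pt "0 0 -0.6 0 0 0 0.5" --pt "0 0 -0.6 0 0 0 0.5" --pt "0 0 -0.5 0 0 0 0.5" --pt "0 0 -0.4 0 0 0 0.5" --pt "0 0 0 0 0 0 0.5" --pt "0 0 0 0 0 0 0.5"

```text
time_s: 3.85
ee_pos: [0.5683, -0.3741, 0.2096]
tcp_rot: [[0.965, -0.263, -0.001], [-0.263, -0.965, 0.0], [-0.001, -0.0, -1.0]]
wrist_force: [-1.0, -0.0, -0.1]
width: 0.0467
```

Run:
```python
from fit import *
s=read_state(); print(s["ee_pos"],s["wrist_force"],s["width"])
c=cam("wrist"); im=get_image("wrist"); cv2.imwrite("pics/w2.png",im[:,:,::-1])
# expected tab outline at tool centre
p=[s["ee_pos"][0],s["ee_pos"][1],np.arctan2(s["tcp_rot"][1][0],s["tcp_rot"][0][0])]; print(p)
o=cv2.convertScaleAbs(im[:,:,::-1],alpha=1.8,beta=10)
for a,b in box(-18,18,-4,4,92,122,True):
    q=proj(c,pose(p,np.array([a,b])/1000)); cv2.line(o,*[tuple(map(int,v)) for v in q],(0,255,0),1)
m=trace("wrist","filter"); print([(x["at"],x["score"]) for x in m])
cv2.imwrite("pics/w2o.png",o[50:370,160:480].repeat(2,0).repeat(2,1)[:600])
```

```text
[ 0.5683 -0.3741  0.2096] [-1.0323 -0.0138 -0.1251] 0.04673033759413232
[np.float64(0.568325278438325), np.float64(-0.3740663828736957), np.float64(-0.26661221517543326)]
[([317.4, 220.6], 0.97), ([330.6, 346.5], 0.96)]
```

View pics/w2o.png

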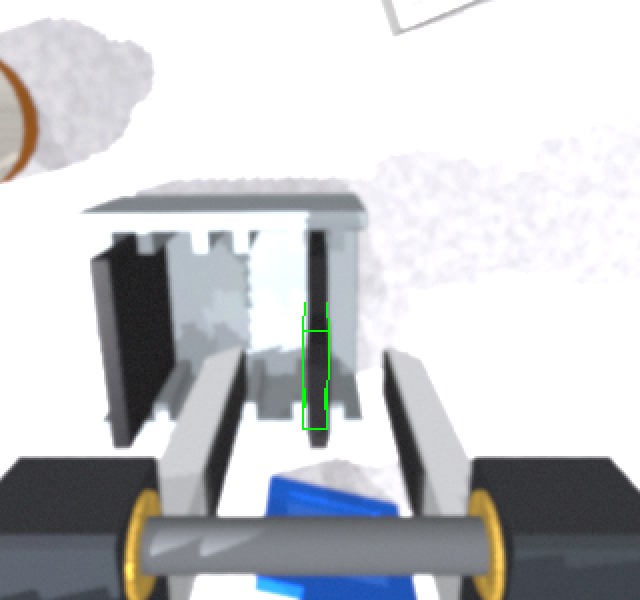

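The tab sits centred between the fingers, matching the overlay at crop (316,330–430). Lowering the last bit and closing.

Request:
send_rows --pt "0 0 -0.3 0 0 0 0.5" --pt "0 0 -0.28 0 0 0 0.5" --pt "0 0 0 0 0 0 1" --pt "0 0 0 0 0 0 1" --pt "0 0 0 0 0 0 1" --pt "0 0 0 0 0 0 1" --pt "0 0 0 0 0 0 1" --pt "0 0 0 0 0 0 1" --pt "0 0 0 0 0 0 1" --pt "0 0 0 0 0 0 1"

```text
time_s: 4.78
ee_pos: [0.5686, -0.3741, 0.1924]
tcp_rot: [[0.965, -0.263, 0.0], [-0.263, -0.965, -0.0], [0.0, 0.0, -1.0]]
wrist_force: [-0.2, -1.4, 0.4]
width: 0.0079
```

Request:
send_rows --pt "0 0 0.2 0 0 0 1" --pt "0 0 0.3 0 0 0 1" --pt "0 0 0.4 0 0 0 1" --pt "0 0 0.4 0 0 0 1" --pt "0 0 0.4 0 0 0 1" --pt "0 0 0 0 0 0 1"

```text
time_s: 5.28
ee_pos: [0.5697, -0.3742, 0.247]
tcp_rot: [[0.965, -0.263, 0.004], [-0.263, -0.965, -0.002], [0.004, 0.001, -1.0]]
wrist_force: [0.8, 0.1, -1.6]
width: 0.0078
```

Request:
send_rows --pt "0 0 0.77 0 0 0 1" --pt "0 0 0.77 0 0 0 1" --pt "0 0 0.77 0 0 0 1" --pt "0 0 0.77 0 0 0 1" --pt "0 0 0.77 0 0 0 1" --pt "0 0 0.77 0 0 0 1" --pt "0 0 0.77 0 0 0 1" --pt "0 0 0.77 0 0 0 1"

```text
time_s: 5.95
ee_pos: [0.5685, -0.3734, 0.4294]
tcp_rot: [[0.965, -0.263, 0.0], [-0.263, -0.965, 0.0], [0.0, -0.0, -1.0]]
wrist_force: [-0.1, 0.2, -0.9]
width: 0.0076
```

Request:
send_rows --pt "0 0.9 0 0 0 0.014 1" --pt "0 0.9 0 0 0 0.014 1" --pt "0 0.9 0 0 0 0.014 1" --pt "0 0.9 0 0 0 0.014 1" --pt "0 0.9 0 0 0 0.014 1" --pt "0 0.9 0 0 0 0.014 1" --pt "0 0.9 0 0 0 0.014 1" --pt "0 0.9 0 0 0 0.014 1"

```text
time_s: 6.62
ee_pos: [0.5683, -0.1562, 0.4283]
tcp_rot: [[0.988, -0.153, 0.0], [-0.153, -0.988, 0.0], [0.0, -0.0, -1.0]]
wrist_force: [1.7, 0.1, -1.9]
width: 0.0078
```

Request:
send_rows --pt "0 0.9 0 0 0 0.014 1" --pt "0 0.9 0 0 0 0.014 1" --pt "0 0.9 0 0 0 0.014 1" --pt "0 0.9 0 0 0 0.014 1" --pt "0 0.9 0 0 0 0.014 1" --pt "0 0.9 0 0 0 0.014 1" --pt "0 0.9 0 0 0 0.014 1" --pt "0 0 0 0 0 0.006 1" --pt "0 0 0 0 0 0 1" --pt "0 0 0 0 0 0 1"

```text
time_s: 7.45
ee_pos: [0.5685, 0.0308, 0.4282]
tcp_rot: [[0.999, -0.05, 0.0], [-0.05, -0.999, -0.0], [0.0, 0.0, -1.0]]
wrist_force: [-0.1, -1.1, -1.9]
width: 0.0075
```

Run:
```python
from fit import *
s=read_state(); print(s["ee_pos"],s["tcp_rot"],s["wrist_force"],s["width"])
c=cam("wrist"); im=get_image("wrist"); cv2.imwrite("pics/w3.png",im[:,:,::-1])
im=get_image("top"); cv2.imwrite("pics/top3.png",im[:,:,::-1])
p=[s["ee_pos"][0],s["ee_pos"][1],np.arctan2(s["tcp_rot"][1][0],s["tcp_rot"][0][0])]
z0=s["ee_pos"][2]-.0784-.102
o=cv2.imread("pics/w3.png")
for a,b in LAMP:
    q=proj(c,pose([.6072,.2048,-.0491],np.array([a,b])/1000)); cv2.line(o,*[tuple(map(int,v)) for v in q],(0,255,0),1)
for a,b in box(-18,18,-4,4,80,110)+box(-40,40,-4,4,0,80,True):
    q=proj(c,pose(p,np.array([a,b])/1000,z0)); cv2.line(o,*[tuple(map(int,v)) for v in q],(0,0,255),1)
cv2.imwrite("pics/w3o.png",o)
for k in ("slot","lamp","catch_tab","catch_hinge","lever_grip","lever_hinge","filter"): print(k,[(x["at"],x["score"]) for x in place_of("wrist",k)[:2]])
```

```text
[0.5685 0.0308 0.4282] [[ 0.9987 -0.0505  0.    ]
 [-0.0505 -0.9987 -0.0001]
 [ 0.0001  0.0001 -1.    ]] [-0.1341 -1.0758 -1.8697] 0.007547658363284024
slot []
lamp [([217.1, 141.1], 0.66)]
catch_tab [([224.8, 201.0], 0.59)]
catch_hinge [([220.9, 197.0], 0.95)]
lever_grip [([262.4, 199.4], 0.58)]
lever_hinge [([272.7, 181.9], 0.63)]
filter [([520.4, 220.3], 0.97), ([318.7, 202.7], 0.79)]
```

View pics/w3o.png

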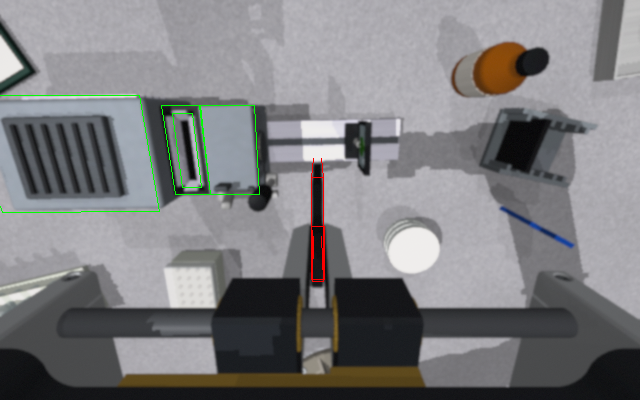

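The wrist view shows the lamp fit lying well on the house and modules (slot at about 187,150), the held filter at (317,220) matching its red outline, and the blank still in the rack. Refitting the lamp from this view and from top, with a zoomed check.

Run:
```python
from fit import *
C=[cam("scene"),cam("top"),cam("wrist")]; D=dts(["scene0","top0","w3"])
for idx in ([2],[0,2],[1,2],[0,1,2]):
    r=fit(pts(LAMP),[.606,.204,-.049],[C[i] for i in idx],[D[i] for i in idx]); print(idx,r)
p=r[0]
def crop(n,c,x,y,w,h,k):
    o=cv2.resize(cv2.imread(f"pics/{n}.png")[y:y+h,x:x+w],None,fx=k,fy=k,interpolation=cv2.INTER_CUBIC)
    for a,b in LAMP+box(-42,42,-6,6,0,100): 
        q=(proj(c,pose(p,np.array([a,b])/1000))-[x,y])*k+k/2-.5; cv2.line(o,*[tuple(map(int,v)) for v in q],(0,255,0),1)
    return o
a=crop("w3",C[2],140,90,140,130,4);b=crop("top0",C[1],200,135,60,65,8)
b=cv2.resize(b,(480,520)); W=np.hstack([a,b])[:,:]; cv2.imwrite("pics/z3.png",cv2.resize(W,(800,int(W.shape[0]*800/W.shape[1]))))
im=cv2.imread("pics/top0.png")
```

```text
[2] (array([ 0.6078,  0.2086, -0.055 ]), np.float64(1.6565678119659424))
[0, 2] (array([ 0.6075,  0.2033, -0.0555]), np.float64(2.998208522796631))
[1, 2] (array([ 0.6078,  0.2084, -0.0522]), np.float64(3.0241711139678955))
[0, 1, 2] (array([ 0.6077,  0.206 , -0.0547]), np.float64(4.38853645324707))
```

View pics/z3.png

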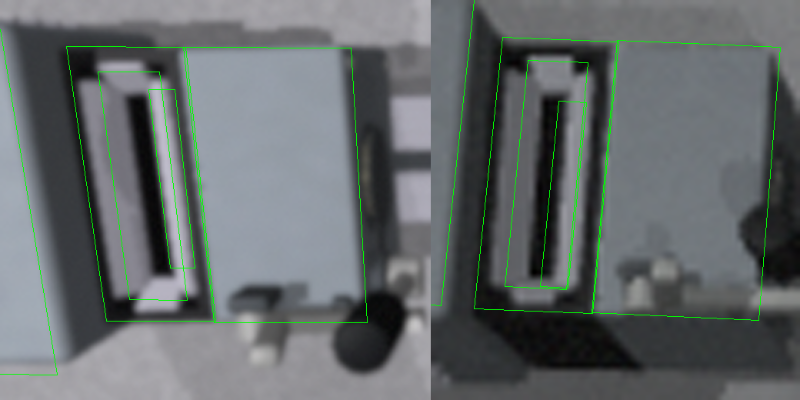

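```bash
cat > ff.py <<'E'
from fit import *
def go():
    s=read_state(); p=[*s["ee_pos"][:2],np.arctan2(s["tcp_rot"][1][0],s["tcp_rot"][0][0])]; zt=s["ee_pos"][2]-.0784
    M=[];C=[]
    for n in("scene","top","wrist"):
        C.append(cam(n)); cv2.imwrite(f"pics/f_{n}.png",get_image(n)[:,:,::-1]); t=trace(n,"filter")
        ex=proj(C[-1],[[p[0],p[1],zt-.06]])[0]
        t=sorted(t,key=lambda x:np.hypot(*(np.array(x["at"])-ex)))
        M.append(t[0]["pixels"] if t and np.hypot(*(np.array(t[0]["at"])-ex))<60 else None); print(n,ex,t[0]["at"] if t else 0,M[-1].sum() if M[-1] is not None else 0)
    P=np.array([(x,y,z) for a in[(-40,40,0,80),(-18,18,80,110)] for x in a[:2] for y in(-4,4) for z in a[2:]],float)/1000
    def mask(c,q,dz):
        X=P.copy(); ca,sa=np.cos(q[2]),np.sin(q[2]); d=X-[0,0,.102]
        X[:,0]=d[:,0]*ca-d[:,2]*sa+q[0]; X[:,2]=d[:,0]*sa+d[:,2]*ca-q[1]
        uv=proj(c,pose(p,X,zt)); m=np.zeros((400,640),np.uint8)
        for i in(0,8): cv2.fillConvexPoly(m,cv2.convexHull((uv[i:i+8]*16).round().astype(np.int32)),1,cv2.LINE_8,4)
        return m>0
    def cost(q,use):
        return sum(1-(mask(C[i],q,0)&M[i]).sum()/(mask(C[i],q,0)|M[i]).sum() for i in use)
    for use in([0],[1],[0,1]):
        if any(M[i] is None for i in use): continue
        r=minimize(cost,[0,0,0],args=(use,),method="Nelder-Mead",options=dict(initial_simplex=[[0,0,0],[.008,0,0],[0,.008,0],[0,0,.08]]))
        print(use,"dx,down,tilt",r.x,r.fun)
go()
E
python3 ff.py
```

```text
scene [331.2274 198.6952] [330.1, 195.2] 662
top [279.5894 157.9437] [427.1, 232.9] 0
wrist [317.8721 213.962 ] [316.6, 227.2] 1432
[0] dx,down,tilt [-0.0052  0.001   0.0374] 0.251131221719457
```

Run:
```python
from fit import *
s=read_state(); p=[*s["ee_pos"][:2],np.arctan2(s["tcp_rot"][1][0],s["tcp_rot"][0][0])]; z0=s["ee_pos"][2]-.0784-.102
c=cam("wrist"); im=cv2.imread("pics/f_wrist.png"); g=im.mean(2)
for n,P in dict(tabfar=(.018,0,.110),tabnear=(-.018,0,.11),framefar=(.04,0,.08),framenear=(-.04,0,.08),bottomfar=(.04,0,0)).items(): print(n,proj(c,pose(p,np.array([P]),z0))[0])
for r in list(range(148,190,2))+list(range(220,236,2))+list(range(268,306,2)): print(r,g[r,304:332:2].astype(int))
```

```text
tabfar [318.052  226.0734]
tabnear [317.9845 279.315 ]
framefar [317.8696 177.9696]
framenear [317.7643 281.8435]
bottomfar [317.5037 158.4148]
148 [232 236 236 236 236 236 236 236 236 236 236 236 237 236]
150 [233 237 237 237 237 237 237 237 237 237 237 237 237 237]
152 [233 237 237 237 237 237 237 237 237 237 237 237 237 237]
154 [232 237 237 237 237 237 237 237 236 237 236 237 236 237]
156 [224 237 237 237 237 237 237 237 237 237 237 237 237 237]
158 [220 236 237 236 237 237 237 237 236 236 235 233 233 234]
160 [194 213 214 216 222 224 224 224 220 217 194 178 178 178]
162 [121 123 127 128 135 135 134 133 126 125 120 119 122 122]
164 [111 110 112 111  95  52  44  42  51  94 112 118 120 117]
166 [111 113 113 114  89  32  14  16  35 109 137 139 137 124]
168 [113 114 114 115  83  24  14  15  29 102 125 121 117 116]
170 [121 120 123 129  93  25  15  12  26 101 126 129 133 142]
172 [149 150 152 167 119  28  12   9  31 127 164 169 170 172]
174 [172 175 175 171 111  24  14  10  27 120 171 180 178 177]
176 [172 175 177 165  99  18  12  11  24 110 170 176 177 181]
178 [175 178 178 167  94  
[... 1221 characters left out ...]
82 [92 43 22 58 36 23 25 23 23 56 68 22 50 96]
284 [88 41 25 60 40 24 25 23 27 64 81 24 51 95]
286 [89 40 35 94 83 60 58 59 60 95 99 31 49 93]
288 [ 85  40  41 124 145 143 147 145 146 157 121  36  49  93]
290 [ 79  38  41 125 155 167 175 177 177 175 124  36  47  92]
292 [ 77  35  49 130 155 163 174 176 179 177 131  44  45  90]
294 [ 77  36  49 130 157 164 174 177 176 172 128  44  47  90]
296 [ 76  38  51 129 156 160 166 172 175 171 129  45  48  88]
298 [ 74  39  61 137 155 157 166 171 173 172 138  53  47  84]
300 [ 73  39  64 140 157 158 162 172 174 175 143  57  49  79]
302 [ 73  38  63 138 158 156 158 170 174 173 142  56  48  77]
304 [ 72  39  72 144 156 156 157 169 173 171 151  65  46  78]
```

Request:
send_rows --pt "0.18 0.74 0 0 0 0 1" --pt "0.18 0.74 0 0 0 0 1" --pt "0.18 0.74 0 0 0 0 1" --pt "0.18 0.74 0 0 0 0 1" --pt "0.18 0.74 0 0 0 0 1" --pt "0.18 0.74 0 0 0 0 1" --pt "0.18 0.74 0 0 0 0 1" --pt "0.19 0.74 0 0 0 0 1" --pt "0 0 -0.7 0 0 -0.002 1" --pt "0 0 -0.7 0 0 0 1" --pt "0 0 -0.7 0 0 0 1" --pt "0 0 -0.7 0 0 0 1"

```text
time_s: 9.2
ee_pos: [0.612, 0.2089, 0.3431]
tcp_rot: [[0.999, -0.052, 0.0], [-0.052, -0.999, 0.0], [0.0, -0.0, -1.0]]
wrist_force: [-0.3, 0.2, -1.7]
width: 0.0077
```

Request:
send_rows --pt "0 0 -0.4 0 0 0 1" --pt "0 0 -0.2 0 0 0 1" --pt "0 0 -0.2 0 0 0 1" --pt "0 0 0 0 0 0 1" --pt "0 0 0 0 0 0 1" --pt "0 0 0 0 0 0 1"

```text
time_s: 9.7
ee_pos: [0.6124, 0.2089, 0.3211]
tcp_rot: [[0.999, -0.052, 0.001], [-0.052, -0.999, 0.001], [0.001, -0.001, -1.0]]
wrist_force: [-0.4, 0.0, -1.6]
width: 0.008
```

Run:
```python
from fit import *
s=read_state(); print(s["ee_pos"],s["wrist_force"]); p=[*s["ee_pos"][:2],np.arctan2(s["tcp_rot"][1][0],s["tcp_rot"][0][0])]; z0=s["ee_pos"][2]-.0784-.102
os=[]
for n,x,y,w,h,k in(("wrist",220,110,200,180,3),("scene",310,230,100,90,6)):
    c=cam(n); im=get_image(n)[:,:,::-1]; o=cv2.resize(im[y:y+h,x:x+w],None,fx=k,fy=k,interpolation=cv2.INTER_CUBIC); o=cv2.convertScaleAbs(o,alpha=1.6,beta=10)
    for L,pp,z,col in((LAMP[4:],[.6078,.2083,-.053],0,(0,255,0)),(box(-40,40,-4,4,0,80),[p[0]-.004,p[1],p[2]],z0,(0,0,255))):
        for a,b in L:
            q=(proj(c,pose(pp,np.array([a,b])/1000,z))-[x,y])*k+k/2-.5; cv2.line(o,*[tuple(map(int,v)) for v in q],col,1)
    os.append(cv2.resize(o,(400,360)))
cv2.imwrite("pics/d1.png",np.hstack(os))
```

```text
[0.6124 0.2089 0.3211] [-0.3514  0.0346 -1.5516]
```

View pics/d1.png

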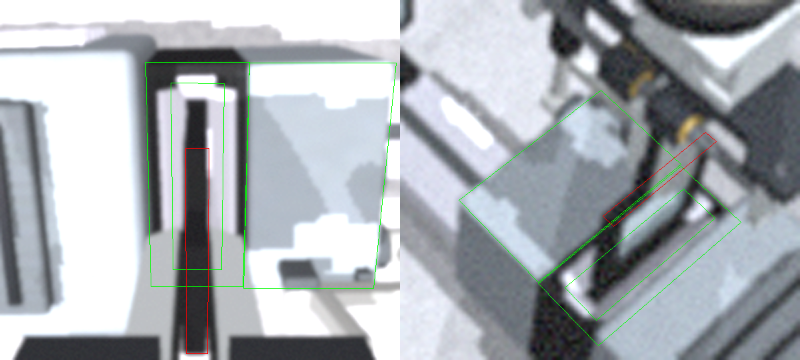

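The filter is aligned over the slot in both crops (red outline centred in the mouth at crop 197,180). Lowering slowly.

Request:
send_rows --pt "0 0 -0.2 0 0 0 1" --pt "0 0 -0.2 0 0 0 1" --pt "0 0 -0.2 0 0 0 1" --pt "0 0 -0.2 0 0 0 1" --pt "0 0 -0.2 0 0 0 1" --pt "0 0 0 0 0 0 1"

```text
time_s: 10.3
ee_pos: [0.6116, 0.2085, 0.2883]
tcp_rot: [[0.999, -0.052, -0.002], [-0.052, -0.999, -0.001], [-0.002, 0.001, -1.0]]
wrist_force: [-0.7, -0.2, -1.4]
width: 0.0074
```

Request:
send_rows --pt "0 0 -0.2 0 0 0 1" --pt "0 0 -0.2 0 0 0 1" --pt "0 0 -0.2 0 0 0 1" --pt "0 0 -0.2 0 0 0 1" --pt "0 0 0 0 0 0 1" --pt "0 0 0 0 0 0 1"

```text
time_s: 10.8
ee_pos: [0.6119, 0.2087, 0.2656]
tcp_rot: [[0.999, -0.052, -0.001], [-0.052, -0.999, -0.0], [-0.001, 0.0, -1.0]]
wrist_force: [0.0, -1.9, -2.3]
width: 0.0075
```

Request:
send_rows --pt "0 0 -0.2 0 0 0 1" --pt "0 0 -0.2 0 0 0 1" --pt "0 0 -0.2 0 0 0 1" --pt "0 0 -0.2 0 0 0 1" --pt "0 0 0 0 0 0 1" --pt "0 0 0 0 0 0 1"

```text
time_s: 11.3
ee_pos: [0.6118, 0.2087, 0.2414]
tcp_rot: [[0.999, -0.052, -0.001], [-0.052, -0.999, -0.0], [-0.001, 0.0, -1.0]]
wrist_force: [-0.5, -2.3, -1.9]
width: 0.0076
```

Request:
send_rows --pt "0 0 -0.1 0 0 0 1" --pt "0 0 -0.1 0 0 0 1" --pt "0 0 0 0 0 0 1" --pt "0 0 0 0 0 0 1"

```text
time_s: 11.63
ee_pos: [0.612, 0.2087, 0.2359]
tcp_rot: [[0.999, -0.052, -0.0], [-0.052, -0.999, -0.0], [-0.0, 0.0, -1.0]]
wrist_force: [-0.2, -3.6, -3.0]
width: 0.0079
```

Request:
send_rows --pt "0 0 -0.1 0 0 0 1" --pt "0 0 0 0 0 0 1" --pt "0 0 0 0 0 0 1"

```text
time_s: 11.88
ee_pos: [0.6127, 0.2087, 0.2347]
tcp_rot: [[0.999, -0.052, 0.002], [-0.052, -0.999, 0.0], [0.002, -0.0, -1.0]]
wrist_force: [-4.7, -5.0, 14.9]
width: 0.0077
```

Contact with the floor came at the predicted height. Opening slightly, since the lamp house is close, then lifting away.

Request:
send_rows --pt "0 0 0 0 0 0 0.83" --pt "0 0 0 0 0 0 0.83" --pt "0 0 0 0 0 0 0.83" --pt "0 0 0 0 0 0 0.83" --pt "0 0 0 0 0 0 0.83"

```text
time_s: 12.3
ee_pos: [0.612, 0.209, 0.2329]
tcp_rot: [[0.999, -0.052, -0.0], [-0.052, -0.999, 0.0], [-0.0, -0.0, -1.0]]
wrist_force: [-0.5, -0.3, 1.0]
width: 0.0156
```

Request:
send_rows --pt "0 0 0.2 0 0 0 0.83" --pt "0 0 0.3 0 0 0 0.83" --pt "0 0 0.5 0 0 0 0.83" --pt "0 0 0.7 0 0 0 0.83" --pt "0 0 0.8 0 0 0 0.83" --pt "0 0 0.8 0 0 0 0.83" --pt "0 0 0.8 0 0 0 0.83" --pt "0 0 0 0 0 0 0.83"

```text
time_s: 12.97
ee_pos: [0.6132, 0.2095, 0.3622]
tcp_rot: [[0.999, -0.052, 0.007], [-0.052, -0.999, 0.003], [0.007, -0.003, -1.0]]
wrist_force: [-0.6, 0.0, -0.1]
width: 0.0157
```

Run:
```python
from fit import *
s=read_state(); print(s["ee_pos"],s["wrist_force"],s["width"])
os=[]
for n,x,y,w,h,k in(("wrist",180,80,240,216,3),("scene",310,220,100,90,6)):
    c=cam(n); im=get_image(n)[:,:,::-1]; cv2.imwrite(f"pics/r_{n}.png",im); o=cv2.resize(im[y:y+h,x:x+w],None,fx=k,fy=k,interpolation=cv2.INTER_CUBIC); o=cv2.convertScaleAbs(o,alpha=1.6,beta=10)
    p=[.6078,.2083,-.053]
    for L,col in ((box(-40,40,-4,4,55,135)+box(-18,18,-4,4,135,165,True),(0,0,255)),(box(-61,-51,-74,-62,150,196,True)+[((-45,-112,112),(-45,-112,220))],(0,255,0))):
        for a,b in L:
            q=(proj(c,pose(p,np.array([a,b])/1000))-[x,y])*k+k/2-.5; cv2.line(o,*[tuple(map(int,v)) for v in q],col,1)
    os.append(cv2.resize(o,(400,360)))
    for kk in("catch_tab","catch_hinge","lever_grip","lever_hinge"): print(n,kk,[(np.round(v["at"],1),round(v["score"],2)) for v in place_of(n,kk)[:2]])
for kk,P in dict(tab=(-56,-68,188),ch=(-56,-50,146),lg=(-45,-112,202),lh=(-45,-112,112)).items(): print(kk,pose(p,np.array([P])/1000),[proj(cam(n),pose(p,np.array([P])/1000)) for n in("wrist","scene")])
cv2.imwrite("pics/r1.png",np.hstack(os))
```

```text
[0.6132 0.2095 0.3622] [-0.6296  0.0149 -0.1128] 0.015740409604769225
wrist catch_tab [(array([386.4, 255.3]), 0.9)]
wrist catch_hinge [(array([360.8, 245.4]), 0.97)]
wrist lever_grip [(array([439.3, 255.5]), 0.74)]
wrist lever_hinge [(array([412.1, 223.1]), 0.7)]
scene catch_tab [(array([368.6, 247.1]), 0.63)]
scene catch_hinge [(array([446.8, 264.9]), 0.75), (array([327.4, 197.2]), 0.65)]
scene lever_grip [(array([350.5, 235.3]), 0.7)]
scene lever_hinge [(array([350.4, 252.8]), 0.68)]
tab [[0.5483 0.1434 0.188 ]] [array([[385.9809, 259.9836]]), array([[368.8533, 247.9145]])]
ch [[0.5492 0.1613 0.146 ]] [array([[361.5489, 241.2242]]), array([[372.1339, 261.9785]])]
lg [[0.5569 0.0988 0.202 ]] [array([[437.038 , 257.1743]]), array([[353.2348, 235.4393]])]
lh [[0.5569 0.0988 0.112 ]] [array([[407.4157, 221.0496]]), array([[350.3539, 255.3067]])]
```

View pics/r1.png

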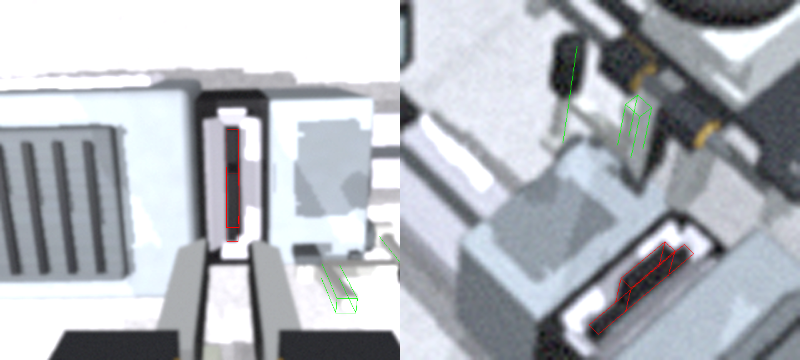

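The filter is home: its tab and frame match the red home outline in both crops (232,180 and 650,285). The catch and lever points agree with the lamp model within a few mm. Next I straddle the catch tab with the fingers about 40 mm apart, so the -y finger goes between the lever and the tab, and push in +y.

Request:
send_rows --pt "-0.35 -0.33 0 0 0 0 0.57" --pt "-0.35 -0.33 0 0 0 0 0.57" --pt "-0.35 -0.33 0 0 0 0 0.57" --pt "-0.35 -0.33 0 0 0 0 0.57" --pt "-0.35 -0.33 0 0 0 0 0.57" --pt "-0.36 -0.33 0 0 0 0 0.57" --pt "0 0 0 0 0 0 0.57" --pt "0 0 0 0 0 0 0.57" --pt "0 0 0 0 0 0 0.57"

```text
time_s: 14.22
ee_pos: [0.5491, 0.1498, 0.3561]
tcp_rot: [[0.999, -0.052, 0.0], [-0.052, -0.999, 0.0], [0.0, -0.0, -1.0]]
wrist_force: [-0.2, 1.0, 0.1]
width: 0.0404
```

Run:
```python
from fit import *
s=read_state(); print(s["ee_pos"],s["wrist_force"],s["width"])
c=cam("wrist"); im=get_image("wrist")[:,:,::-1]; cv2.imwrite("pics/k.png",im)
for kk in("catch_tab","catch_hinge","lever_grip","lever_hinge"): print(kk,[(np.round(v["at"],1),round(v["score"],2)) for v in place_of("wrist",kk)[:2]])
for kk,P in dict(tab=(-56,-68,188),ch=(-56,-50,146),lg=(-45,-112,202),lh=(-45,-112,112)).items(): print(kk,proj(c,pose([.6078,.2083,-.053],np.array([P])/1000)))
o=im.copy()
for a,b in box(-61,-51,-74,-62,150,196,True)+[((-56,-112,220),(-34,-112,220)),((-45,-101,220),(-45,-123,220))]:
    q=proj(c,pose([.6078,.2083,-.053],np.array([a,b])/1000)); cv2.line(o,*[tuple(map(int,v)) for v in q],(0,255,0),1)
p=[*s["ee_pos"][:2],-.053]; w=s["width"]*500
for a,b in box(-8,8,w,w+12.5,0,196)+box(-8,8,-w-12.5,-w,0,196):
    q=proj(c,pose(p,np.array([a,b])/1000)); cv2.line(o,*[tuple(map(int,v)) for v in q],(0,0,255),1)
cv2.imwrite("pics/ko.png",cv2.resize(o[130:370,180:500],None,fx=2.5,fy=2.5,interpolation=cv2.INTER_CUBIC))
```

```text
[0.5491 0.1498 0.3561] [-0.181   1.0257  0.0704] 0.04041063463974685
catch_tab [(array([327.7, 201.4]), 0.58), (array([273.7, 131.2]), 0.24)]
catch_hinge [(array([306.9, 193.7]), 0.91)]
lever_grip [(array([376.6, 195.5]), 0.65)]
lever_hinge [(array([363.5, 176.1]), 0.76)]
tab [[324.4029 203.3885]]
ch [[306.7936 191.1145]]
lg [[374.7607 196.6196]]
lh [[359.7758 174.4056]]
```

View pics/ko.png

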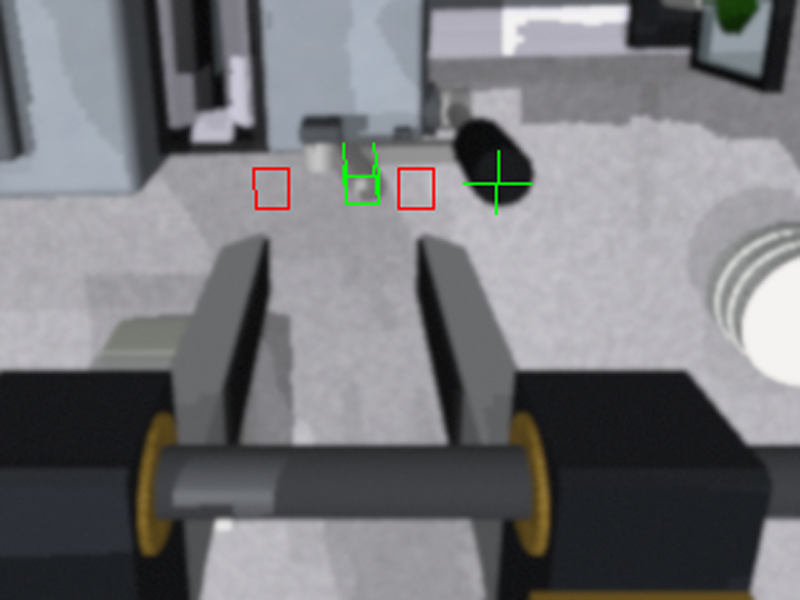

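The tab is between the planned finger footprints (crop 362,185), and there is a free gap to the lever (500,180). Descending and pushing.

Request:
send_rows --pt "0 0 -0.7 0 0 0 0.57" --pt "0 0 -0.7 0 0 0 0.57" --pt "0 0 -0.7 0 0 0 0.57" --pt "0 0 -0.6 0 0 0 0.57" --pt "0 0 0 0 0 0 0.57" --pt "0 0 0 0 0 0 0.57"

```text
time_s: 14.97
ee_pos: [0.5487, 0.1495, 0.2747]
tcp_rot: [[0.999, -0.052, -0.002], [-0.052, -0.999, -0.0], [-0.002, 0.0, -1.0]]
wrist_force: [0.1, -0.0, 0.8]
width: 0.0404
```

Request:
send_rows --pt "0.01 0.2 0 0 0 0 0.57" --pt "0.01 0.2 0 0 0 0 0.57" --pt "0.01 0.2 0 0 0 0 0.57" --pt "0.01 0.2 0 0 0 0 0.57" --pt "0.01 0.2 0 0 0 0 0.57"

```text
time_s: 15.38
ee_pos: [0.5504, 0.1804, 0.2757]
tcp_rot: [[0.999, -0.052, 0.001], [-0.052, -0.999, 0.0], [0.001, -0.0, -1.0]]
wrist_force: [0.5, -0.5, 1.3]
width: 0.0405
```

Request:
send_rows --pt "0.01 0.2 0 0 0 0 0.57" --pt "0.01 0.2 0 0 0 0 0.57" --pt "0.01 0.2 0 0 0 0 0.57" --pt "0.01 0.15 0 0 0 0 0.57" --pt "0 0 0 0 0 0 0.57" --pt "0 0 0 0 0 0 0.57"

```text
time_s: 15.88
ee_pos: [0.5514, 0.2021, 0.2749]
tcp_rot: [[0.999, -0.052, -0.0], [-0.052, -0.999, -0.0], [-0.0, 0.0, -1.0]]
wrist_force: [0.4, -0.6, 0.4]
width: 0.0405
```

Request:
send_rows --pt "0 0 0.6 0 0 0 0.57" --pt "0 0 0.7 0 0 0 0.57" --pt "0 0 0.7 0 0 0 0.57" --pt "0 0 0.8 0 0 0 0.57" --pt "0 -0.55 0 0 0 0 0.4" --pt "0 -0.55 0 0 0 0 0.4" --pt "0 -0.55 0 0 0 0 0.4" --pt "0.03 -0.55 0 0 0 0 0.4" --pt "0.03 -0.55 0 0 0 0 0.4" --pt "0.03 -0.55 0 0 0 0 0.4" --pt "0 0 0 0 0 0 0.4" --pt "0 0 0 0 0 0 0.4"

```text
time_s: 16.88
ee_pos: [0.5542, 0.1019, 0.3592]
tcp_rot: [[0.999, -0.054, 0.0], [-0.054, -0.999, -0.0], [0.0, 0.0, -1.0]]
wrist_force: [-0.4, 0.9, -0.1]
width: 0.0563
```

Run:
```python
from fit import *
s=read_state(); print(s["ee_pos"],s["wrist_force"],s["width"])
os=[]; pl=[.6078,.2083,-.053]
for n,x,y,w,h in(("wrist",120,100,300,300),("scene",310,200,110,110)):
    c=cam(n); im=get_image(n)[:,:,::-1].copy(); 
    for kk in("catch_tab","lever_grip","lever_hinge"): print(n,kk,[(np.round(v["at"],1),round(v["score"],2)) for v in place_of(n,kk)[:2]])
    L=[(((-56,-112,220),(-34,-112,220)),(0,255,0)),(((-45,-101,220),(-45,-123,220)),(0,255,0)),(((-56,-15,156),(-56,5,156)),(0,0,255)),(((-66,-5.5,156),(-46,-5.5,156)),(0,0,255))]
    k=400/w; o=cv2.resize(im[y:y+h,x:x+w],(400,400),interpolation=cv2.INTER_CUBIC)
    for (a,b),col in L:
        q=(proj(c,pose(pl,np.array([a,b])/1000))-[x,y])*k; cv2.line(o,*[tuple(map(int,v)) for v in q],col,1)
    os.append(o)
cv2.imwrite("pics/l1.png",np.hstack(os))
```

```text
[0.5542 0.1019 0.3592] [-0.4063  0.9149 -0.0604] 0.05631124966672951
wrist catch_tab [(array([223.9, 199.4]), 0.93)]
wrist lever_grip [(array([320.8, 203.4]), 0.98)]
wrist lever_hinge [(array([323. , 179.3]), 0.72)]
scene catch_tab [(array([384.2, 273.2]), 0.48)]
scene lever_grip [(array([351.3, 231.7]), 0.67), (array([445.6, 265.7]), 0.22)]
scene lever_hinge [(array([351.5, 253.7]), 0.82)]
```

View pics/l1.png

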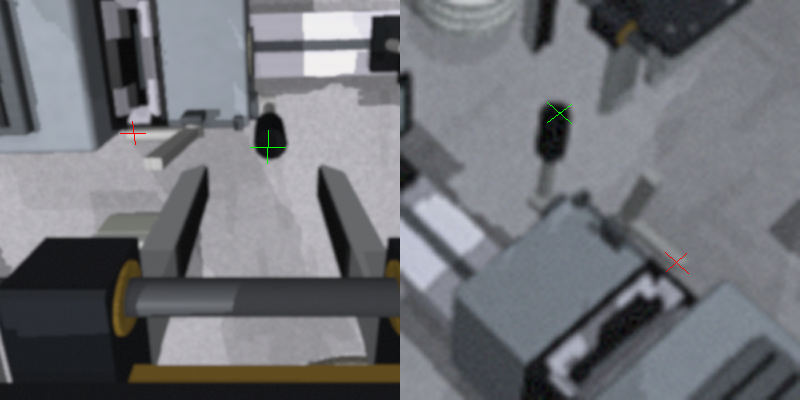

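The catch is open: its tab is at wrist crop (135,132), on the predicted open spot. The lever grip is at (268,146), on the model. Descending on the lever and gripping it.

Request:
send_rows --pt "0.09 -0.1 -0.5 0 0 0 0.4" --pt "0 0 -0.7 0 0 0 0.4" --pt "0 0 -0.7 0 0 0 0.4" --pt "0 0 -0.73 0 0 0 0.4" --pt "0 0 0 0 0 0 0.4" --pt "0 0 0 0 0 0 1" --pt "0 0 0 0 0 0 1" --pt "0 0 0 0 0 0 1" --pt "0 0 0 0 0 0 1" --pt "0 0 0 0 0 0 1" --pt "0 0 0 0 0 0 1" --pt "0 0 0 0 0 0 1"

```text
time_s: 18.28
ee_pos: [0.5572, 0.0974, 0.2811]
tcp_rot: [[0.999, -0.054, 0.001], [-0.054, -0.999, -0.003], [0.001, 0.003, -1.0]]
wrist_force: [-2.5, -12.6, 9.1]
width: 0.0216
```

Request:
send_rows --pt "0 -0.05 0 0 0 0 1" --pt "-0.3 0.016 -0.015 0 0 0 1" --pt "-0.3 0.016 -0.045 0 0 0 1" --pt "-0.29 0.015 -0.073 0 0 0 1" --pt "-0.28 0.015 -0.103 0 0 0 1" --pt "0 0 0 0 0 0 1"

```text
time_s: 18.78
ee_pos: [0.5213, 0.0987, 0.274]
tcp_rot: [[0.999, -0.054, 0.001], [-0.054, -0.999, -0.002], [0.001, 0.002, -1.0]]
wrist_force: [0.5, -9.8, 7.6]
width: 0.0205
```

Request:
send_rows --pt "-0.27 0.005 -0.13 0 0 0 1" --pt "-0.257 0.005 -0.157 0 0 0 1" --pt "-0.24 0.005 -0.183 0 0 0 1" --pt "-0.22 0.005 -0.203 0 0 0 1" --pt "0 0 0 0 0 0 1"

```text
time_s: 19.2
ee_pos: [0.4909, 0.1008, 0.2523]
tcp_rot: [[0.999, -0.052, -0.001], [-0.052, -0.999, -0.0], [-0.001, 0.0, -1.0]]
wrist_force: [-0.6, 0.4, -0.3]
width: 0.0007
```

The width went to 0, so the fingers slipped off the lever at the pad edge and the spring has shut it again. I'm lifting clear and will measure the lever numerically, since the picture budget is used up.

Request:
send_rows --pt "0 0 0.6 0 0 0 0.6" --pt "0 0 0.8 0 0 0 0.4" --pt "0 0 0.8 0 0 0 0.4" --pt "0 0 0.8 0 0 0 0.4" --pt "0 0 0.6 0 0 0 0.4" --pt "0.3 0 0 0 0 0 0.4" --pt "0.3 0 0 0 0 0 0.4" --pt "0 0 0 0 0 0 0.4" --pt "0 0 0 0 0 0 0.4"

```text
time_s: 19.95
ee_pos: [0.5103, 0.1008, 0.3596]
tcp_rot: [[0.999, -0.052, -0.002], [-0.052, -0.999, -0.0], [-0.002, 0.0, -1.0]]
wrist_force: [-0.6, 0.3, 0.1]
width: 0.0555
```

```bash
cat > lev.py <<'E'
from fit import *
s=read_state(); print(s["ee_pos"],s["wrist_force"],s["width"])
pl=[.6078,.2083,-.053]; lx,ly,_=pose(pl,np.array([[-.045,-.112,0]]))[0]
th=np.linspace(0,6.28,24,endpoint=False)
def cyl(c,x,y):
    P=np.vstack([np.c_[x+.011*np.cos(th),y+.011*np.sin(th),0*th+z] for z in(.174,.220)])
    m=np.zeros((400,640),np.uint8); cv2.fillConvexPoly(m,cv2.convexHull((proj(c,P)*16).round().astype(np.int32)),1,cv2.LINE_8,4); return m>0
for n in("wrist","scene","top"):
    c=cam(n); im=get_image(n); cv2.imwrite(f"pics/v_{n}.png",im[:,:,::-1])
    base=cyl(c,lx,ly); win=cv2.dilate(base.astype(np.uint8),np.ones((25,25)))>0
    dark=(im.max(2)<50)&win
    k,lab,st,ce=cv2.connectedComponentsWithStats(dark.astype(np.uint8)); 
    i=max(range(1,k),key=lambda j:(base&(lab==j)).sum()); D=lab==i
    r=minimize(lambda q:1-(cyl(c,*q)&D).sum()/(cyl(c,*q)|D).sum(),[lx,ly],method="Nelder-Mead",options=dict(initial_simplex=[[lx,ly],[lx+.008,ly],[lx,ly+.008]]))
    print(n,"lever",r.x-[lx,ly],r.fun,base.sum(),D.sum())
    for kk,P in dict(catch_tab=(-56,-5.5,156),lever_grip=(-45,-112,202),lever_hinge=(-45,-112,112)).items():
        print("  ",kk,[(np.round(v["at"],1).tolist(),round(v["score"],2)) for v in place_of(n,kk)[:2]],proj(c,pose(pl,np.array([P])/1000))[0])
E
python3 lev.py
```

```text
[0.5103 0.1008 0.3596] [-0.6005  0.3067  0.1288] 0.055479016038744104
wrist lever [ 0.0026 -0.0016] 0.32791327913279134 756 496
   catch_tab [([215.0, 159.3], 0.73), ([551.2, 20.9], 0.63)] [212.9111 158.5065]
   lever_grip [([321.6, 157.0], 0.66)] [316.8881 154.6972]
   lever_hinge [([319.7, 144.1], 0.8)] [316.7911 142.8716]
scene lever [ 0.0033 -0.0024] 0.43103448275862066 181 99
   catch_tab [([382.6, 272.0], 0.59)] [386.0508 272.1678]
   lever_grip [([352.1, 235.4], 0.54)] [353.2348 235.4393]
   lever_hinge [([352.0, 253.6], 0.86)] [350.3539 255.3067]
top lever [ 0.0111 -0.0301] 0.6704225352112676 132 332
   catch_tab [] [215.145  181.1667]
   lever_grip [] [254.8169 173.8792]
   lever_hinge [([378.4, 146.6], 0.45)] [260.0833 182.9874]
```

The lever is about 3 mm further out and 2 mm further right than modelled. It is upright, and the catch still sits at its open position. I'll regrip with the pads biased behind the lever, and pull more slowly with the tool tilting partly along. Computing the increments.

```bash
cat > arc.py <<'E'
import numpy as np
np.set_printoptions(precision=3,suppress=True)
def tcp(th,r=.086,k=.4,off=.005,hx=.560,hy=.0965):
    f=k*th; gx=-r*np.sin(th)+off*np.cos(th); gz=.112+r*np.cos(th)+off*np.sin(th)
    tx=gx-.0784*np.sin(f); tz=gz+.0784*np.cos(f)
    return np.array([hx+tx*.9986,hy-tx*.053,tz])
T=np.arange(0,1.31,.1); P=np.array([tcp(t) for t in T]); print(P[0],P[-1])
print(np.c_[T[1:],np.diff(P,axis=0)/.03])
E
python3 arc.py; python3 -c "
from bench import *; print(read_state()['joint_pos'])"
```

```text
[0.565 0.096 0.276] [0.44  0.103 0.208]
[[ 0.1   -0.391  0.021  0.   ]
 [ 0.2   -0.39   0.021 -0.033]
 [ 0.3   -0.385  0.02  -0.065]
 [ 0.4   -0.378  0.02  -0.097]
 [ 0.5   -0.368  0.02  -0.128]
 [ 0.6   -0.355  0.019 -0.158]
 [ 0.7   -0.339  0.018 -0.187]
 [ 0.8   -0.32   0.017 -0.214]
 [ 0.9   -0.3    0.016 -0.239]
 [ 1.    -0.277  0.015 -0.262]
 [ 1.1   -0.252  0.013 -0.283]
 [ 1.2   -0.226  0.012 -0.301]
 [ 1.3   -0.198  0.01  -0.317]]
[-0.06139863  0.13618162 -0.28349885  1.86385194  0.04166764  1.14709454
 -1.98254089]
```

Request:
send_rows --pt "0.6 -0.05 0 0 0 0 0.4" --pt "0.6 -0.05 0 0 0 0 0.4" --pt "0.62 -0.06 0 0 0 0 0.4" --pt "0 0 -0.7 0 0 0 0.4" --pt "0 0 -0.7 0 0 0 0.4" --pt "0 0 -0.7 0 0 0 0.4" --pt "0 0 -0.69 0 0 0 0.4" --pt "0 0 0 0 0 0 0.4" --pt "0 0 0 0 0 0 1" --pt "0 0 0 0 0 0 1" --pt "0 0 0 0 0 0 1" --pt "0 0 0 0 0 0 1"

```text
time_s: 21.55
ee_pos: [0.5652, 0.0961, 0.2785]
tcp_rot: [[0.999, -0.052, 0.002], [-0.052, -0.999, 0.0], [0.002, -0.0, -1.0]]
wrist_force: [1.0, 0.3, -0.6]
width: 0.0333
```

Request:
send_rows --pt "0 0 0 0 0 0 1" --pt "0 0 0 0 0 0 1" --pt "0 0 0 0 0 0 1" --pt "0 0 0 0 0 0 1"

```text
time_s: 21.88
ee_pos: [0.5651, 0.0964, 0.2779]
tcp_rot: [[0.999, -0.052, 0.001], [-0.052, -0.999, 0.001], [0.001, -0.001, -1.0]]
wrist_force: [-0.8, 1.7, 5.6]
width: 0.0214
```

Request:
send_rows --pt "-0.19 0.01 0 0 -0.02 0 1" --pt "-0.2 0.01 0 0 -0.02 0 1" --pt "-0.19 0.01 -0.015 0 -0.02 0 1" --pt "-0.2 0.01 -0.018 0 -0.02 0 1" --pt "0 0 0 0 0 0 1"

```text
time_s: 22.3
ee_pos: [0.5415, 0.0971, 0.2769]
tcp_rot: [[0.995, -0.052, 0.084], [-0.052, -0.999, 0.0], [0.084, -0.004, -0.996]]
wrist_force: [8.1, 0.1, -3.7]
width: 0.0216
```

Request:
send_rows --pt "-0.19 0.01 -0.03 0 -0.02 0 1" --pt "-0.195 0.01 -0.035 0 -0.02 0 1" --pt "-0.19 0.01 -0.045 0 -0.02 0 1" --pt "-0.188 0.01 -0.052 0 -0.02 0 1" --pt "0 0 0 0 0 0 1"

```text
time_s: 22.72
ee_pos: [0.5189, 0.0978, 0.2723]
tcp_rot: [[0.985, -0.052, 0.163], [-0.053, -0.999, -0.0], [0.163, -0.008, -0.987]]
wrist_force: [7.4, -4.1, 1.1]
width: 0.0217
```

Request:
send_rows --pt "-0.185 0.005 -0.062 0 -0.02 0 1" --pt "-0.183 0.005 -0.066 0 -0.02 0 1" --pt "-0.18 0.005 -0.077 0 -0.02 0 1" --pt "-0.175 0.005 -0.081 0 -0.02 0 1" --pt "0 0 0 0 0 0 1"

```text
time_s: 23.13
ee_pos: [0.4972, 0.0984, 0.2639]
tcp_rot: [[0.969, -0.051, 0.242], [-0.053, -0.999, -0.0], [0.241, -0.012, -0.97]]
wrist_force: [6.0, -5.9, 8.5]
width: 0.0217
```

Request:
send_rows --pt "-0.172 0 -0.09 0 -0.02 0 1" --pt "-0.167 0 -0.097 0 -0.02 0 1" --pt "-0.162 0 -0.105 0 -0.02 0 1" --pt "-0.158 0 -0.11 0 -0.02 0 1" --pt "0 0 0 0 0 0 1"

```text
time_s: 23.55
ee_pos: [0.4771, 0.0989, 0.2515]
tcp_rot: [[0.947, -0.05, 0.318], [-0.052, -0.999, -0.0], [0.317, -0.017, -0.948]]
wrist_force: [0.8, -4.1, 9.8]
width: 0.0212
```

Request:
send_rows --pt "-0.152 0 -0.118 0 -0.02 0 1" --pt "-0.148 0 -0.122 0 -0.02 0 1" --pt "-0.14 0 -0.13 0 -0.02 0 1" --pt "-0.137 0 -0.132 0 -0.02 0 1" --pt "0 0 0 0 0 0 1"

```text
time_s: 23.97
ee_pos: [0.4596, 0.0992, 0.2361]
tcp_rot: [[0.919, -0.048, 0.392], [-0.052, -0.999, 0.0], [0.391, -0.021, -0.92]]
wrist_force: [0.6, -1.2, 9.0]
width: 0.0212
```

Still held at about 1.0 rad. Pulling on to the end stop.

Request:
send_rows --pt "-0.128 0 -0.14 0 -0.02 0 1" --pt "-0.124 0 -0.143 0 -0.02 0 1" --pt "-0.115 0 -0.148 0 -0.02 0 1" --pt "-0.111 0 -0.153 0 -0.02 0 1" --pt "0 0 0 0 0 0 1" --pt "0 0 0 0 0 0 1"

```text
time_s: 24.47
ee_pos: [0.4481, 0.0994, 0.2222]
tcp_rot: [[0.891, -0.044, 0.452], [-0.05, -0.999, 0.001], [0.451, -0.023, -0.892]]
wrist_force: [-8.2, 2.5, 14.4]
width: 0.0212
```

```bash
cat > fin.py <<'E'
from fit import *
s=read_state(); print(s["ee_pos"],s["wrist_force"],s["width"],s["joint_pos"])
R=np.array(s["tcp_rot"]); g=np.array(s["ee_pos"])+R[:,2]*.0784; print("grasp",g)
d=g-[.560,.0965,.112]; print("angle",np.arctan2(-(d[0]*.9986-d[1]*.053),d[2]),np.linalg.norm(d))
pl=[.6078,.2083,-.053]
for n in("scene","top","wrist"):
    c=cam(n); cv2.imwrite(f"pics/end_{n}.png",get_image(n)[:,:,::-1])
    for kk,P in dict(catch_tab=(-56,-5.5,156),lever_grip=(-45-84,-112,145),filter=(0,0,55)).items():
        print(n,kk,[(np.round(v["at"],1).tolist(),round(v["score"],2)) for v in place_of(n,kk)[:3]],proj(c,pose(pl,np.array([P])/1000))[0])
E
python3 fin.py
```

```text
[0.4481 0.0994 0.2222] [-8.2403  2.5218 14.3581] 0.021204309380269303 [-0.3254  0.0379 -0.1602  2.4014  0.6731  0.353  -2.7001]
grasp [0.4835 0.0995 0.1523]
angle 1.0863669997014755 0.08648912640440204
scene catch_tab [([372.6, 261.0], 0.17)] [386.0508 272.1678]
scene lever_grip [([369.7, 228.0], 0.83)] [374.6518 230.7431]
scene filter [([369.5, 306.7], 0.66), ([275.6, 169.9], 0.43)] [366.4283 306.2939]
top catch_tab [([347.4, 248.8], 0.57)] [215.145  181.1667]
top lever_grip [([255.8, 205.8], 0.73)] [255.7701 212.2817]
top filter [([420.6, 236.3], 0.85), ([220.7, 169.8], 0.62)] [224.0937 170.6217]
wrist catch_tab [] [155.0499 152.4563]
wrist lever_grip [([322.2, 243.2], 0.94)] [312.9271 264.7272]
wrist filter [([227.2, 156.6], 0.26)] [211.9024 132.7827]
```

Run:
```python
from fit import *
C={n:cam(n) for n in("scene","top","wrist")}
for th in(.8,.9,1,1.1,1.2):
    x,z=-.09*np.sin(th),.112+.09*np.cos(th); P=[.560+x*.9986,.0965-x*.053,z]
    print(th,[proj(C[n],[P])[0] for n in C])
o=tri(C["scene"],[369.7,228.0],C["top"],[255.8,205.8]); print(o)
for i in range(3):
    for n in("scene","top","wrist"):
        if i: get_image(n)
        print(n,[np.round(v["at"],1).tolist() for v in place_of(n,"lever_grip")[:1]],end=" ")
    print()
```

```text
0.8 [array([369.2572, 228.1158]), array([255.5148, 201.1001]), array([315.2617, 227.1942])]
0.9 [array([370.5936, 228.4448]), array([255.7502, 204.015 ]), array([315.4993, 238.1191])]
1 [array([371.6907, 229.0401]), array([256.0386, 206.6617]), array([315.7566, 247.1329])]
1.1 [array([372.543 , 229.8895]), array([256.3757, 209.0135]), array([316.0264, 254.2543])]
1.2 [array([373.1475, 230.9786]), array([256.7566, 211.049 ]), array([316.3021, 259.56  ])]
(array([0.487 , 0.0985, 0.165 ]), np.float64(0.004726491252391562))
scene [[369.7, 228.0]] top [[255.8, 205.8]] wrist [[322.2, 243.2]] 
scene [[371.9, 228.2]] top [[258.1, 206.7]] wrist [[319.7, 245.4]] 
scene [[369.3, 227.9]] top [[258.2, 205.6]] wrist [[317.0, 245.2]]
```

Networks put the lever at about 1.0 rad, which is too close to the limit, and joint 7 is near its end. I'll pull further along the tangent while easing the tilt.

Request:
send_rows --pt "0.014 0 -0.065 0 0.025 0 1" --pt "0.014 0 -0.065 0 0.025 0 1" --pt "0.014 0 -0.065 0 0.025 0 1" --pt "0.014 0 -0.065 0 0.025 0 1" --pt "0 0 0 0 0 0 1" --pt "0 0 0 0 0 0 1"

```text
time_s: 26.32
ee_pos: [0.45, 0.0994, 0.2143]
tcp_rot: [[0.932, -0.047, 0.36], [-0.051, -0.999, 0.001], [0.36, -0.019, -0.933]]
wrist_force: [-7.8, 5.8, 12.8]
width: 0.0213
```

```bash
python3 fin.py
```

```text
[0.45   0.0994 0.2143] [-7.8244  5.8146 12.8242] 0.021275796889332163 [-0.2802  0.0761 -0.175   2.3497  0.4324  0.4163 -2.4443]
grasp [0.4782 0.0995 0.1412]
angle 1.2280214899437283 0.0868941698093378
scene catch_tab [([379.7, 272.9], 0.69)] [386.0508 272.1678]
scene lever_grip [] [374.6518 230.7431]
scene filter [([367.6, 303.9], 0.64), ([271.5, 170.4], 0.45)] [366.4283 306.2939]
top catch_tab [([214.9, 185.7], 0.45)] [215.145  181.1667]
top lever_grip [([256.6, 205.1], 0.53)] [255.7701 212.2817]
top filter [([220.3, 169.0], 0.76), ([413.3, 183.1], 0.7), ([421.2, 234.0], 0.6)] [224.0937 170.6217]
wrist catch_tab [([141.3, 136.5], 0.98), ([539.1, 296.6], 0.56)] [137.8624 136.9451]
wrist lever_grip [([318.0, 244.1], 0.83), ([317.8, 137.3], 0.48)] [312.148  257.3573]
wrist filter [] [202.6236 110.0762]
```

Request:
send_rows --pt "-0.03 0 -0.07 0 0 0 1" --pt "-0.03 0 -0.07 0 0 0 1" --pt "0 0 0 0 0 0 1" --pt "0 0 0 0 0 0 1"

```text
time_s: 27.25
ee_pos: [0.4481, 0.0994, 0.2102]
tcp_rot: [[0.932, -0.047, 0.361], [-0.05, -0.999, 0.001], [0.36, -0.019, -0.933]]
wrist_force: [-8.6, 6.9, 13.1]
width: 0.0213
```

Run:
```python
from fit import *
s=read_state(); R=np.array(s["tcp_rot"]); g=np.array(s["ee_pos"])+R[:,2]*.0784; d=g-[.560,.0965,.112]
print(s["ee_pos"],s["wrist_force"],s["width"],"ang",np.arctan2(-d[0],d[2]),s["joint_pos"])
C={}
for n in("wrist","top","scene"):
    C[n]=cam(n); im=get_image(n); cv2.imwrite(f"pics/g_{n}.png",im[:,:,::-1]); v=place_of(n,"lever_grip")[:1]; t=trace(n,"shutter_lever")[:1]; h=place_of(n,"lever_hinge")[:1]
    print(n,[x["at"] for x in v],[(x["at"],x["score"],x["pixels"].sum()) for x in t],[x["at"] for x in h])
    if t:
        M=t[0]["pixels"]; th=np.linspace(0,6.28,16,endpoint=False)
        def mk(a,hx=.560,hy=.0965):
            ax=np.array([-np.sin(a)*.9986,np.sin(a)*.053,np.cos(a)]); e1=np.array([.053,.9986,0]); e2=np.cross(ax,e1); m=np.zeros((400,640),np.uint8)
            for r0,r1,w in((.062,.108,.011),(.02,.062,.004)):
                P=np.vstack([np.array([hx,hy,.112])+ax*r+w*(np.cos(t_)*e1+np.sin(t_)*e2) for r in(r0,r1) for t_ in th])
                cv2.fillConvexPoly(m,cv2.convexHull((proj(C[n],P)*16).round().astype(np.int32)),1,cv2.LINE_8,4)
            return m>0
        print("  IoU",[(a,round(float((mk(a)&M).sum()/(mk(a)|M).sum()),3),round(float((mk(a)&M).sum()/M.sum()),3)) for a in(0,.6,.7,.8,.9,1.,1.1,1.2)])
```

```text
[0.4481 0.0994 0.2102] [-8.6203  6.9192 13.1065] 0.021264444904578204 ang 1.2797921430236077 [-0.2845  0.0808 -0.1734  2.3573  0.4483  0.4057 -2.4629]
wrist [[315.9, 245.5]] [([314.9, 212.1], 0.59, np.int64(5077))] [[315.5, 135.0]]
  IoU [(0, 0.083, 0.152), (0.6, 0.288, 0.391), (0.7, 0.388, 0.502), (0.8, 0.481, 0.59), (0.9, 0.568, 0.655), (1.0, 0.643, 0.7), (1.1, 0.676, 0.708), (1.2, 0.656, 0.677)]
top [[256.7, 210.4]] [([259.6, 188.9], 0.5, np.int64(205))] [[258.6, 184.1]]
  IoU [(0, 0.091, 0.141), (0.6, 0.26, 0.366), (0.7, 0.362, 0.498), (0.8, 0.376, 0.541), (0.9, 0.375, 0.556), (1.0, 0.361, 0.556), (1.1, 0.329, 0.532), (1.2, 0.294, 0.493)]
scene [[370.6, 228.9]] [([355.3, 248.7], 0.64, np.int64(364))] [[353.1, 255.9]]
  IoU [(0, 0.021, 0.033), (0.6, 0.224, 0.313), (0.7, 0.316, 0.412), (0.8, 0.391, 0.475), (0.9, 0.458, 0.536), (1.0, 0.45, 0.525), (1.1, 0.377, 0.456), (1.2, 0.3, 0.387)]
```

Run:
```python
from fit import *
c=cam("wrist"); im=cv2.imread("pics/g_wrist.png"); g=im.mean(2)
M=trace("wrist","shutter_lever")[0]["pixels"]; r=np.where(M.any(1))[0]; print(r.min(),r.max(),[(k,M[k].sum(),np.where(M[k])[0].mean().round(1)) for k in range(r.min(),r.max()+1,10)])
for hx,hz in((.560,.112),(.557,.112)):
  for th in(.9,1,1.1,1.2):
    ax=np.array([-np.sin(th)*.9986,np.sin(th)*.053,np.cos(th)]); n=np.array([np.cos(th),0,np.sin(th)])
    P=[np.array([hx,.0965,hz])+ax*q+n*w for q,w in((0,0),(.062,.011),(.108,.011),(.108,-.011))]; print(hx,th,proj(c,P).round(1).tolist())
for k in range(120,312,4): print(k,g[k,296:338:3].astype(int))
```

```text
19 281 [(19, np.int64(4), np.float64(290.5)), (29, np.int64(9), np.float64(291.0)), (39, np.int64(9), np.float64(292.0)), (49, np.int64(10), np.float64(292.5)), (59, np.int64(9), np.float64(293.0)), (69, np.int64(9), np.float64(293.0)), (79, np.int64(8), np.float64(294.5)), (89, np.int64(8), np.float64(294.5)), (99, np.int64(7), np.float64(296.0)), (109, np.int64(2), np.float64(296.5)), (119, np.int64(17), np.float64(313.1)), (129, np.int64(20), np.float64(315.5)), (139, np.int64(20), np.float64(314.5)), (149, np.int64(14), np.float64(315.5)), (159, np.int64(15), np.float64(316.0)), (169, np.int64(15), np.float64(316.0)), (179, np.int64(15), np.float64(316.0)), (189, np.int64(15), np.float64(316.0)), (199, np.int64(25), np.float64(316.0)), (209, np.int64(34), np.float64(315.5)), (219, np.int64(37), np.float64(316.0)), (229, np.int64(37), np.float64(316.0)), (239, np.int64(38), np.float64(316.5)), (249, np.int64(38), np.float64(316.5)), (259, np.int64(39), np.float64(316.0)), (269, np.int64(40), np.float64(316.5)), (279, np.int64(25), np.float64(318.0))]
0.56 0.9 [[317.2, 130.9], [314
[... 2725 characters left out ...]
19 15 14 15]
264 [22 18 24 27 29 23 21 22 21 21 18 15 16 14]
268 [20 15 18 19 19 21 23 21 22 20 17 16 16 16]
272 [18 14 15 17 15 15 16 15 16 16 15 17 15 14]
276 [21 73 29 16 18 17 13 16 15 13 15 18 45 85]
280 [ 29 156 184 166 132 111  99  94 100 126 143 173 189 164]
284 [ 43 166 189 202 201 202 205 207 202 201 201 191 192 179]
288 [ 69 176 185 197 202 198 208 209 207 204 202 192 191 181]
292 [ 89 179 183 180 202 206 201 198 204 203 199 194 191 190]
296 [114 180 180 179 182 198 194 194 198 204 202 197 200 197]
300 [139 183 178 176 176 196 199 203 203 208 205 193 198 199]
304 [149 181 181 183 179 179 193 194 204 210 201 195 192 194]
308 [ 84  94  95  93  94  96  96 102 105 107 104 102  99  98]
```

The wrist picture's edges (grip starts at row 197 and ends at row 280) put the lever at about 1.1 rad, held and steady. One short hold and a filter and catch comparison, then I hand in.

Request:
send_rows --pt "0 0 0 0 0 0 1" --pt "0 0 0 0 0 0 1" --pt "0 0 0 0 0 0 1" --pt "0 0 0 0 0 0 1" --pt "0 0 0 0 0 0 1" --pt "0 0 0 0 0 0 1"

```text
time_s: 28.4
ee_pos: [0.4481, 0.0995, 0.2103]
tcp_rot: [[0.931, -0.047, 0.361], [-0.05, -0.999, 0.001], [0.36, -0.019, -0.933]]
wrist_force: [-8.4, 6.4, 12.6]
width: 0.0214
```

Run:
```python
from fit import *
w=get_image("wrist").mean(2)[:,316]; print("grip rows",[i for i in range(185,290) if w[i]<60][::100],max(i for i in range(185,290) if w[i]<60),min(i for i in range(185,290) if w[i]<60))
a=cv2.imread("pics/r_scene.png").astype(int); b=get_image("scene")[:,:,::-1].astype(int); c=cam("scene")
q=proj(c,pose([.6078,.2083,-.053],np.array([(x,y,z) for x in(-.04,.04) for y in(-.005,.005) for z in(.135,.165)]))); x0,y0=q.min(0).astype(int);x1,y1=q.max(0).astype(int)
print("filter region diff",np.abs(a-b)[y0:y1,x0:x1].mean(), [ (v["at"],v["score"]) for v in place_of("wrist","catch_tab")[:1]])
s=read_state(); print(s["time_s"],s["width"],s["wrist_force"]); close_job()
```

```text
grip rows [197] 279 197
filter region diff 8.095917558462148 [([137.5, 130.4], 0.74)]
28.55 0.021113355416037025 [-8.4423  6.8854 13.0726]
the job is handed in; nothing more can be done
```

The job is handed in at 28.6 s of the 70 s allowed, with the fingers still holding the shutter lever open; no verdict was given.

- **Filter:** I pulled it from the rack by its tab and lowered it into the lamp slot. It met the floor at the predicted height, and I let go with the catch and lever untouched. In the pictures just after release it matched the home outline.
- **Catch:** I then flipped it open with one finger. The network found its tab near the predicted open position at each later check, up to hand-in.
- **Lever, first try failed:** the first grip slipped off partway and the spring shut the lever again. I regripped with the pads biased behind the lever and pulled it with the tool tilting along.

**Last checks**
- **Grip:** the fingers are 21 mm apart on the 22 mm grip. The wrist force is steady at about 17 N.
- **Lever angle:** the edges of the grip in the wrist picture put it at about 1.1 rad, and it did not move during the hold. The checks disagree. The gripper pose suggests about 1.2 rad or more, and the lever-grip network mostly 0.95–1.0 rad. The scene and top masks give 0.8–1.0 rad, with the lever's end hidden from them. I trusted the edges because they are the sharpest measurement; the limit is 0.95 rad.
- **Filter at the end:** it was only compared by image difference in the scene picture, which was not zero (mean about 8 grey levels). I did not measure its pose again, but nothing touched it after release.
- **Things to leave alone:** I did not re-measure the blank, bottle, dishes or tip box at the end. The arm kept clear of all of them.

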